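# Set up and probe the keyed hub check

### The job

Fit the one hub whose keyway and rim notch together line up with the shaft's key and the drive pin, fully home on the test stand, and seat every setting block that is there flat in the nest pocket of its own length. Then pick up the stylus and touch its tip on the ringed circle on top of each block, shortest block first, and last of all on the circle on the fitted hub. Put the stylus back upright in its holder, and do not disturb the jar, stopper or tape roll.

Things in the scene. Friction and masses are not known exactly. Their poses are not given: they have to be found in the camera images.
- hub_a_mid (a point): Loose hub, flange down: flange 92 mm across, 12 mm thick; boss 54 mm across (grip here), 44 mm high in all; 0.22 kg. Bore 27 mm, its keyway 10 mm wide to radius 20.5 mm, toward the hub's -x. Rim notch 18 mm wide (13 at its floor), 14.5 mm deep, toward its +y: 90 degrees clockwise seen from above from the keyway, the hubs' only difference. Point: on the axis, 22 mm above the underside; z up.
- hub_a_mark (a point): Centre of the small ringed circle (9 mm) on top of the boss of hub_a, 20 mm from the axis toward the hub's +x, opposite the keyway, 44 mm above the underside.
- hub_b_mid (a point): Loose hub, flange down: flange 92 mm across, 12 mm thick; boss 54 mm across (grip here), 44 mm high in all; 0.22 kg. Bore 27 mm, its keyway 10 mm wide to radius 20.5 mm, toward the hub's -x. Rim notch 18 mm wide (13 at its floor), 14.5 mm deep, toward its +x: 180 degrees (straight opposite) from the keyway, the hubs' only difference. Point: on the axis, 22 mm above the underside; z up.
- hub_b_mark (a point): Centre of the small ringed circle (9 mm) on top of the boss of hub_b, 20 mm from the axis toward the hub's +x, opposite the keyway, 44 mm above the underside.
- hub_c_mid (a point): Loose hub, flange down: flange 92 mm across, 12 mm thick; boss 54 mm across (grip here), 44 mm high in all; 0.22 kg. Bore 27 mm, its keyway 10 mm wide to radius 20.5 mm, toward the hub's -x. Rim notch 18 mm wide (13 at its floor), 14.5 mm deep, toward its -y: 90 degrees anticlockwise seen from above from the keyway, the hubs' only difference. Point: on the axis, 22 mm above the underside; z up.
- hub_c_mark (a point): Centre of the small ringed circle (9 mm) on top of the boss of hub_c, 20 mm from the axis toward the hub's +x, opposite the keyway, 44 mm above the underside.
- stand_seat (a point): Fixed test stand: disc base 110 mm across, 12 mm high, on it a shoulder 48 mm across, 4 mm high, that carries the hub. Point: shaft axis, top of the shoulder (16 mm above the worktop); z up. Shaft 24 mm across, 40 mm above the point, top 8 mm tapered. Key 7 mm wide to radius 18.5 mm, toward this frame's -x, its top 24 mm above the point. A wrong hub stops 14 mm high on the drive pin.
- drive_pin: Fixed upright pin, 12 mm across, 18 mm high, tapered top, on the stand's base 40 mm from the shaft axis at the stand's +y, +x or -y side (differs from start to start; flat plugs close the other two places). The fitted hub's rim notch goes over it. Origin at its foot, 4 mm below the shoulder's top.
- block_short_mid (a point): Loose steel-finish setting block, 60 mm long (its x) by 30 mm wide (its y) by 40 mm high, about 0.22 kg; may be absent. The point is its centre, 20 mm above its underside.
- block_short_mark (a point): Centre of the small ringed circle in the middle of the top of the 60 mm block.
- block_medium_mid (a point): Loose steel-finish setting block, 72 mm long (its x) by 30 mm wide (its y) by 40 mm high, about 0.22 kg; may be absent. The point is its centre, 20 mm above its underside.
- block_medium_mark (a point): Centre of the small ringed circle in the middle of the top of the 72 mm block.
- block_long_mid (a point): Loose steel-finish setting block, 84 mm long (its x) by 30 mm wide (its y) by 40 mm high, about 0.22 kg; may be absent. The point is its centre, 20 mm above its underside.
- block_long_mark (a point): Centre of the small ringed circle in the middle of the top of the 84 mm block.
- pocket_short (a point): Centre of the floor of the pocket for the 60 mm block, in the fixed grey nest plate (116 x 196 x 18 mm). The pocket is 62.5 mm long (this frame's x) by 32.5 mm wide (y) and 13 mm deep, its floor 5 mm above the worktop. Three pockets lie side by side 64 mm apart.
- pocket_medium (a point): Centre of the floor of the pocket for the 72 mm block, in the fixed grey nest plate (116 x 196 x 18 mm). The pocket is 74.5 mm long (this frame's x) by 32.5 mm wide (y) and 13 mm deep, its floor 5 mm above the worktop. Three pockets lie side by side 64 mm apart.
- pocket_long (a point): Centre of the floor of the pocket for the 84 mm block, in the fixed grey nest plate (116 x 196 x 18 mm). The pocket is 86.5 mm long (this frame's x) by 32.5 mm wide (y) and 13 mm deep, its floor 5 mm above the worktop. Three pockets lie side by side 64 mm apart.
- stylus_grip (a point): Hand stylus, upright, 0.12 kg, 130 mm long: ringed round handle 22 mm across, 64 mm long, above a collar 34 mm across, 6 mm thick; below it a rod 8 mm across, 60 mm long, with a tip 5 mm across. The point is the middle of the handle, on the axis, 98 mm above the tip and 32 mm above the collar's top face. Round: any yaw.
- stylus_tip (a point): The stylus's tip, the lowest point on its axis; z points up the stylus.
- holder_top (a point): Fixed black holder block 60 x 60 mm and 66 mm high; the point is the centre of its top, with a hole 24 mm across and 64 mm deep. The stylus stands in it upright with its collar resting on the top: tip 60 mm below this point.
- jar: Bystander: sample jar with a red lid, 48 mm across and 72 mm high; origin at the centre of its underside.
- stopper: Bystander: rubber stopper, 23 mm across and 28 mm high; origin at the centre of its underside.
- tape: Bystander: roll of tape lying flat, 72 mm across and 19 mm high; origin at the centre of its underside.
Mind the look-alikes: they are no part of the job. What is shaped like the part that bears block_long_mid but turquoise is not meant.

How it is judged:
By the outcome, as a careful person would: the job done as asked, in the order asked, and still so for the second after the job is handed in, with the robot touching nothing.
Of block_short, block_medium, block_long only 2 to 3 are there at a start; the rules pass over those that are not, and their reading is None.
At some moment in a run one of hub_a, hub_b, hub_c, block_short, block_medium, block_long may be knocked a few centimetres aside while the robot is not near it.
It also fails if it takes over 210 s, if anything falls off the work surface, if the arm or the gripper's body presses on something with over 40 N, if the wrist force passes 120 N, or if a joint passes its speed limit or range.

### The arm

A 7-joint arm with a two-finger parallel gripper is mounted at the origin on a cart in front of the work surface, level with it; the furniture and walls round the work are solid. World frame = base frame: x ahead of the robot, y to its left, z up, the work surface at z = 0. Lengths are in mm, angles in rad, forces in N, time in s.
With the tool pointing down it reaches from about 400 to 875 mm from the base axis. Payload 4.4 kg.
Tool frame: the origin (TCP) lies at the very end of the fingers, on their centre line; the grasp point (between the pads) lies 19 mm behind it; y points along the fingers, z is the direction in which the jaws open and shut, and the axes are right-handed (so a half turn about y gives the same grasp; the last joint's range is limited). The gripper opens to 85 mm and grips with 20 to 120 N. Pads are 22 mm wide; open, the fingers measure 114 mm over their backs; the gripper's body (76 mm by 85 mm) begins 54 mm behind the grasp point. The pads swing forward as they close: fully open they stand 13 mm farther back than shut.
Start: joints at [-0.066, 0.628, 0.038, 1.517, -0.027, 0.996, -0.02], TCP at [650.014, 0.028, 195.713] pointing down, gripper open.
Joint ranges: [-3.06, 3.06], [-0.37, 2.12], [-1.25, 1.32], [0.18, 2.47], [-1.1, 4.24], [0.23, 1.98], [-2.94, 2.94]. Speed limits (rad/s): [2.57, 2.57, 3.14, 3.14, 3.14, 3.14, 3.14].

### API

Orientations are given as [roll, pitch, yaw] about the fixed x, y, z axes, in that order (R = Rz(yaw) Ry(pitch) Rx(roll)).
In Python, from cell import * gives the robot as it stands.
- The arm moves only by the tool apply_moves, never from a script. Its argument "targets" is a list of rows, each a list of 6 numbers: the shift along the tool's x, y, z in units of 40 mm (1.0 is 40 mm), then the turn, a rotation vector about the tool's x, y, z in units of 8 degrees (1.0 is 8 degrees). A call has 1 to 12 rows; each row shifts and turns the commanded pose from where the row before left it, along the tool's axes as they then stand; what a row does not reach is not made up. A row lasts 1/8 s, in which the tool goes at most 62.5 mm and 10.7 degrees, less where a joint would pass 70% of its speed; a pose out of reach is approached as far as the arm can. A call is refused whole if a number of a shift passes 1 or a number of a turn 1, either way. A call with a gripper value outside its range is refused whole. "jaw" is the gripper command: -1 is shut, 1 is fully open, values between are in proportion, set as the call begins (left out, the last holds). The fingers move at their own pace and stop on an object; the grip force is fixed at half the most. Time passes only in rows, so rows that do not move let the fingers close. It gives the time, the measured TCP pose, the force and the opening at its end, in the units of the state.
- read_state(): the state, without advancing time (a new reading comes with each control period).
- get_image(name): name is "scene" or "side" or "wrist"; returns the picture (480x640x3 uint8, red, green, blue); there is no depth.
- calibration(name): a dict with "fx", "fy", "cx", "cy" (pixels), "world_from_camera" (4x4, takes a point from camera to world coordinates). Camera axes: x right, y down, z forward; pixel columns grow to the right and rows downward; lengths in mm; the calibration is good to about 2 mm. A picture is of the moment at which its call begins: read the wrist's pose just before it. calibration takes no time and is no camera call; for the wrist camera it gives the pose at the moment of the call.
- finish_job(): hands the job in, once; it reports no verdict.
The state is a dict: "clock": time; "qpos": joint angles; "qd": joint speeds; "tau": joint torques, N m; "eef_pos": TCP position; "tool_rot": TCP orientation; "force": force on the tool from outside, world axes, zero at the start; "torque": the same for the moment, N m; "width": finger opening in mm.
Only numpy, scipy, OpenCV 4.12 (cv2) and the standard library are available. Lean on these libraries where they do the work, as an engineer would, in place of code of your own. Each camera call takes 0.05 s, during which the arm holds its last target. There are 200 camera calls.

## Working session

There is one attempt and no reset: what is moved stays moved. The work goes in short steps, Python scripts to look and compute and a tool call to move; the robot and the scene stay as the last step left them, time stands still between calls to the robot, and variables do not carry over. Pictures are saved under pics/ and viewed, about 12 in all and at most 16, crops included, and the job is handed in when it is done.

Besides the shell and the picture viewer there is one more tool, called after "Request:" as name(argument=value, ...) on one line, values as JSON. apply_moves: Moves the arm, as the interface text tells. Its arguments: {"type":"object","properties":{"targets":{"type":"array"},"jaw":{"type":"number"}},"required":["targets"]}

```bash
ls; mkdir -p pics; python3 - <<'E'
from cell import *
import cv2
print(read_state())
for n in("scene","side","wrist"):
    im=get_image(n); cv2.imwrite(f"pics/{n}0.png",im[:,:,::-1])
    c=calibration(n); print(n,c)
E
```

```text
pics
{'clock': 0.0, 'qpos': array([-0.06580195,  0.62932435,  0.03843514,  1.51837717, -0.02699866,
        0.99632201, -0.01997612]), 'qd': array([-1.15632897e-03,  4.57922768e-04,  4.04328774e-05, -1.52652475e-03,
       -9.25019444e-04, -5.61598765e-05, -7.68548957e-04]), 'tau': array([-1.11932164e-03, -5.63405585e+01,  1.22606792e+00, -1.93450052e+01,
        1.09587883e-02,  1.05136272e-02, -8.84369996e-06]), 'eef_pos': array([6.49295342e+02, 3.27615516e-02, 1.94800226e+02]), 'tool_rot': array([-1.57270931e+00, -2.15819508e-05, -1.57076444e+00]), 'force': array([-0.08970176, -0.81983096,  0.51272562]), 'torque': array([-0.03573411,  0.02242824,  0.07668636]), 'width': 85.27185362901957}
scene {'fx': 610.1560629824866, 'fy': 610.1560629824866, 'cx': 321.8846453735293, 'cy': 231.9199505528615, 'world_from_camera': array([[-7.55606073e-01, -4.79014242e-01,  4.46771551e-01,
        -2.74562720e+02],
       [-6.55026185e-01,  5.52982463e-01, -5.14928241e-01,
         7.94118633e+02],
       [-3.98871877e-04, -6.81729970e-01, -7.31603778e-01,
         1.32069183e+03],
       [ 0.00000
[... 311 characters left out ...]
.51610293e-02,  1.49498343e-02,
        -1.02682219e+02],
       [ 1.19305101e-02, -8.16733053e-01, -5.76892349e-01,
         8.64018021e+02],
       [ 0.00000000e+00,  0.00000000e+00,  0.00000000e+00,
         1.00000000e+00]])}
wrist {'fx': 346.8580529992491, 'fy': 346.8580529992491, 'cx': 312.5658114847416, 'cy': 239.36539719932952, 'world_from_camera': array([[ 9.99999838e-01,  2.06511531e-04, -5.31317309e-04,
         6.49075208e+02],
       [ 2.80712288e-05, -9.48780156e-01, -3.15937042e-01,
         8.04031751e+01],
       [-5.69347962e-04,  3.15936976e-01, -9.48780008e-01,
         3.72706254e+02],
       [ 0.00000000e+00,  0.00000000e+00,  0.00000000e+00,
         1.00000000e+00]])}
```

View pics/scene0.png

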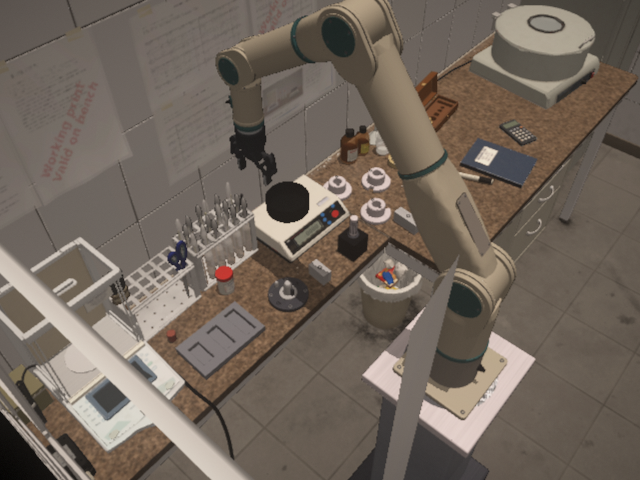

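View pics/wrist0.png

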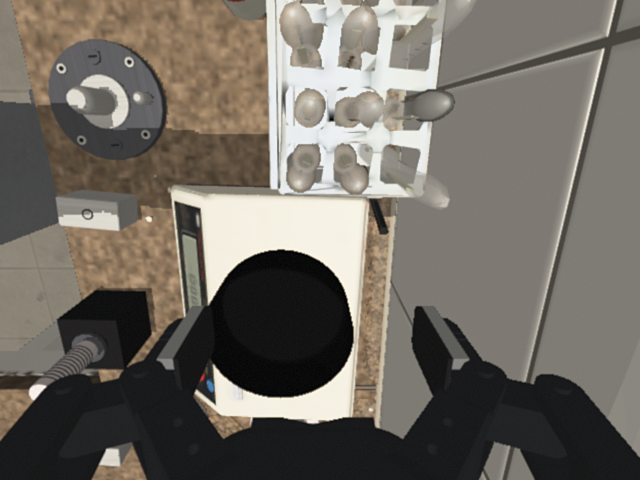

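View pics/side0.png

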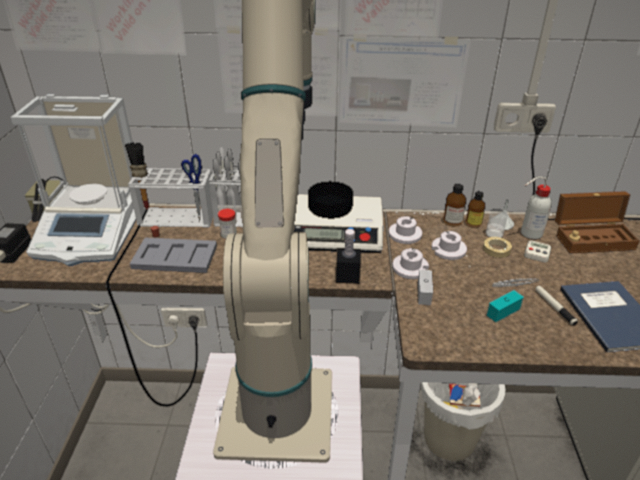

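```bash
cat > h.py <<'E'
from cell import *
import cv2, numpy as np
from scipy.spatial.transform import Rotation as Rn
def ray(c,uv,z):
    T=c["world_from_camera"]; d=T[:3,:3]@[(uv[0]-c["cx"])/c["fx"],(uv[1]-c["cy"])/c["fy"],1]
    o=T[:3,3]; return (o+d*(z-o[2])/d[2])[:2]
def proj(c,p):
    T=c["world_from_camera"]; q=T[:3,:3].T@(np.array(p,float)-T[:3,3])
    return np.array([c["fx"]*q[0]/q[2]+c["cx"],c["fy"]*q[1]/q[2]+c["cy"]])
def snap(name,f=None):
    c=calibration(name); im=np.ascontiguousarray(get_image(name)[:,:,::-1])
    if f: cv2.imwrite("pics/"+f,im)
    return c,im
def R(): return Rn.from_euler("xyz",read_state()["tool_rot"]).as_matrix()
def go(p,yaw=None):
    """print the shift and turn, in units, to get TCP to p with tool pointing down, tool z (jaw axis) at world angle yaw"""
    s=read_state(); M=R(); d=M.T@(np.array(p)-s["eef_pos"])
    print("at",s["eef_pos"].round(1),"jaw axis deg",np.degrees(np.arctan2(M[1,2],M[0,2])).round(2),"F",s["force"].round(1),"w",s["width"].round(1),"t",round(s["clock"],2))
    if yaw is not None:
        y=np.radians(yaw); z=np.array([np.cos(y),np.sin(y),0]); Y=np.array([0,0,-1.]); G=np.c_[np.cross(Y,z),Y,z]
        print("turn units",(np.degrees(Rn.from_matrix(M.T@G).as_rotvec())/8).round(2))
    print("shift units",(d/40).round(3))
E
python3 - <<'E'
from h import *
s=calibration("side"); c=calibration("scene"); w=calibration("wrist")
print("hubs side",[ray(s,p,44).round() for p in((406,222),(450,237),(411,256))])
print("hubs scene",[ray(c,p,44).round() for p in((338,183),(376,175),(376,207))])
print("block2",ray(s,(425,272),40).round(),ray(s,(425,290),40).round(),"scene",ray(c,(405,215),40).round())
print("block1 w",ray(w,(87,214),40).round(),"scene",ray(c,(320,268),40).round())
print("stand w",ray(w,(107,100),12).round(),"pin",ray(w,(142,98),25).round(),"shaft top",ray(w,(75,97),56).round())
print("holder w",[ray(w,p,66).round() for p in((60,320),(150,291),(150,330),(70,372))])
print("nest side",[ray(s,p,18).round() for p in((145,239),(215,241),(207,270),(132,268))])
print("nest scene",[ray(c,p,18).round() for p in((179,347),(235,304),(265,327),(207,376))])
print("turq",ray(s,(505,303),40).round(),"jar",ray(s,(227,215),72).round(),"tape",ray(s,(497,244),19).round())
E
```

```text
hubs side [array([ 604., -299.]), array([ 536., -409.]), array([ 447., -297.])]
hubs scene [array([ 603., -293.]), array([ 537., -400.]), array([ 450., -286.])]
block2 [ 389. -325.] [ 321. -317.] scene [ 367. -319.]
block1 w [426.  -4.] scene [424.  -3.]
stand w [450. 102.] pin [490. 103.] shaft top [448. 102.]
holder w [array([ 394., -108.]), array([489., -75.]), array([ 483., -119.]), array([ 390., -171.])]
nest side [array([528., 406.]), array([527., 217.]), array([402., 213.]), array([402., 401.])]
nest scene [array([533., 405.]), array([524., 223.]), array([414., 222.]), array([420., 413.])]
turq [ 283. -494.] jar [573. 188.] tape [ 545. -540.]
```

Request:
apply_moves(targets=[[-0.1,0,-0.85,0,0,0],[-0.1,0,-0.85,0,0,0],[-0.1,0,-0.85,0,0,0],[-0.1,0,-0.85,0,0,0],[-0.1,0,-0.85,0,0,0],[0,0,0,0,0,0],[0,0,0,0,0,0]])

```text
clock: 1.02
eef_pos: [481.0, 20.0, 196.0]
tool_rot: [-1.569, 0.0, -1.571]
force: [0.4, 0.1, -0.5]
width: 85.0
```

```bash
python3 - <<'E'
from h import *
c,im=snap("wrist","w1.png"); go([480,20,195],0); print(ray(c,(320,240),0))
E
```

```text
Traceback (most recent call last):
  File "h.py", line 18, in go
    print("at",s["eef_pos"].round(1),"jaw axis deg",np.degrees(np.arctan2(M[1,2],M[0,2])).round(2),"F",s["force"].round(1),"w",s["width"].round(1),"t",round(s["clock"],2))
                                                                                                                               ^^^^^^^^^^^^^^^^
AttributeError: 'float' object has no attribute 'round'
```

View pics/w1.png

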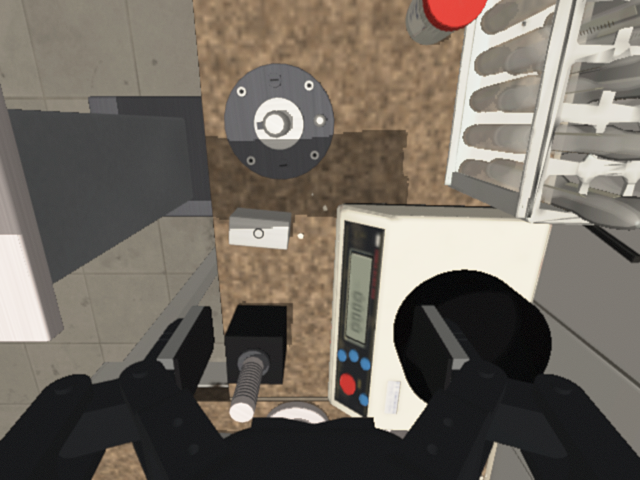

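```bash
sed -i 's/s\["width"\].round(1)/round(float(s["width"]),1)/' h.py; cat >> h.py <<'E'
def rect(c,im,box,lo,z,show=None):
    """bright low-saturation face in box (u0,v0,u1,v1): min-area rect on plane z -> centre, size, long-axis deg"""
    u0,v0,u1,v1=box; g=im[v0:v1,u0:u1]; m=((g.min(2)>lo)&(g.max(2).astype(int)-g.min(2)<25)).astype(np.uint8)
    m=cv2.morphologyEx(m,cv2.MORPH_OPEN,np.ones((3,3)))
    k=max(cv2.findContours(m,cv2.RETR_EXTERNAL,cv2.CHAIN_APPROX_NONE)[0],key=cv2.contourArea)[:,0]+[u0,v0]
    P=np.array([ray(c,p,z) for p in k],np.float32)
    (ctr,sz,a)=cv2.minAreaRect(P)
    if sz[0]<sz[1]: a+=90; sz=sz[::-1]
    return np.round(ctr,1),np.round(sz,1),round((a+90)%180-90,1)
E
python3 - <<'E'
from h import *
c=calibration("wrist"); im=cv2.imread("pics/w1.png"); go([480,20,195],0)
for lo in(110,130,150,170,190): print(lo,rect(c,im,(225,200,300,255),lo,40))
print("ring",ray(c,(258.5,233),40))
g=cv2.cvtColor(im,6)
print(g[200:252:4,240:292:6])
print("disc", end=' ')
m=(cv2.GaussianBlur(g,(3,3),0)<85).astype(np.uint8)[50:195,215:345]
k=max(cv2.findContours(cv2.morphologyEx(m,2,np.ones((3,3))),0,1)[0],key=cv2.contourArea)[:,0]+[215,50]
P=np.array([ray(c,p,12) for p in k],np.float32); print(cv2.fitEllipse(P),cv2.minEnclosingCircle(P))
a,b=ray(c,(276,82),12),ray(c,(283,166),12); print("plugs",a,b,(a+b)/2,np.degrees(np.arctan2(*(a-b)[::-1])))
print("pin",ray(c,(319.5,121),30),"screws",[ray(c,p,12).round(1) for p in((241,91),(309,86),(314,155),(251,160))])
cv2.imwrite("pics/c1.png",cv2.resize(im[50:260,210:350],None,fx=4,fy=4,interpolation=cv2.INTER_CUBIC)[:600*2][:840])
cv2.imwrite("pics/c1.png",cv2.resize(im[55:190,210:345],None,fx=4.4,fy=4.4,interpolation=cv2.INTER_CUBIC))
E
```

```text
at [481.2  20.  195.9] jaw axis deg -0.01 F [-0.3 -0.3  0.9] w 85.4 t 1.07
turn units [-0.01 -0.   -0.  ]
shift units [-0.     0.022 -0.031]
110 (array([426.8,  -3.7]), array([59.9, 29.3]), -5.4)
130 (array([426.5,  -4.3]), array([59.1, 28.2]), -5.3)
150 (array([426.3,  -8.3]), array([60.3, 23.4]), -0.1)
170 (array([425.8,  -8.3]), array([59.4, 23.4]), -0.1)
190 (array([426. ,  -8.8]), array([58.9, 22.4]), -0.1)
ring [426.62708947  -3.91954554]
[[ 90  77  72  76  81  79  77  68  84]
 [ 74  74  71  78  79  82  72  64  85]
 [ 93  89  79  72  80  75  73  62  89]
 [ 95  95  95  97  96  98  96  95  91]
 [101  95  95  94  96  95  95  96  95]
 [142 142 144 141 132 126 108 102  96]
 [143 145 146 147 147 146 143 144 130]
 [167 169 170  86 173 176 236 238 184]
 [224 224 216 228 213 227 229 230 141]
 [223 225 229 216 228 228 229 229 121]
 [223 222 224 227 225 225 228 228 123]
 [210 222 224 224 224 225 226 227 127]
 [138 137 126 122 128 141 176 210 127]]
disc ((444.968505859375, 60.69573211669922), (59.60606002807617, 135.59646606445312), 98.46281433105469) ((446.0216064453125, 66.33553314208984), 70.84085083007812)
plugs [446.26819734 138.25857575] [450.80833544  59.32937609] [448.53826639  98.79397592] 93.29212026909109
pin [487.61635795 102.89436301] screws [array([412.4, 130.3]), array([477.7, 134.8]), array([482.6,  70.3]), array([418.3,  65.4])]
```

View pics/c1.png

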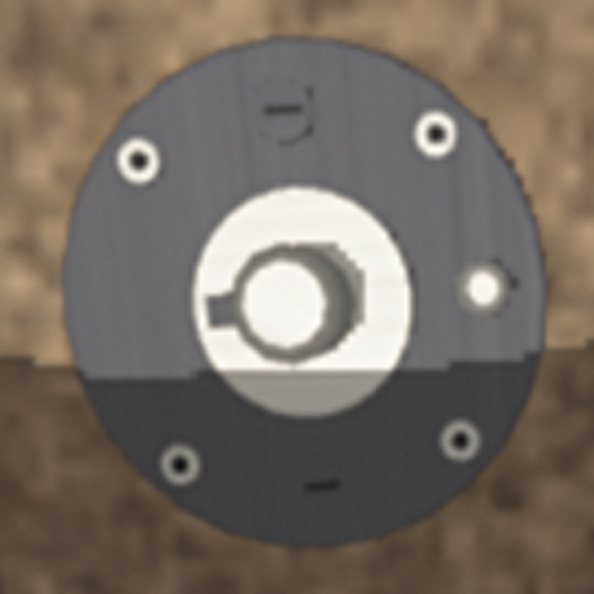

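Request:
apply_moves(targets=[[-0.85,-0.17,-0.09,0,0,0],[-0.85,-0.17,-0.09,0,0,0],[-0.85,-0.17,-0.09,0,0,0],[-0.85,-0.17,-0.09,0,0,0],[-0.85,-0.17,-0.09,0,0,0],[-0.85,-0.17,-0.09,0,0,0],[0,0,0,0,0,0],[0,0,0,0,0,0]])

```text
clock: 2.08
eef_pos: [459.0, 223.3, 236.1]
tool_rot: [-1.571, -0.001, -1.572]
force: [-0.5, -0.4, -0.8]
width: 85.5
```

```bash
python3 - <<'E'
from h import *
c,im=snap("wrist","w2.png"); go([460,225,195],0)
for q in((533,405,18),(402,213,18)): print(proj(c,q))
E
```

```text
at [458.9 222.7 236.1] jaw axis deg -0.1 F [-0.2 -0.5 -1.2] w 85.2 t 2.12
turn units [ 0.   -0.01  0.01]
shift units [-0.058  1.028  0.027]
[387.58072185  15.64142864]
[263.97436879 205.69521882]
```

View pics/w2.png

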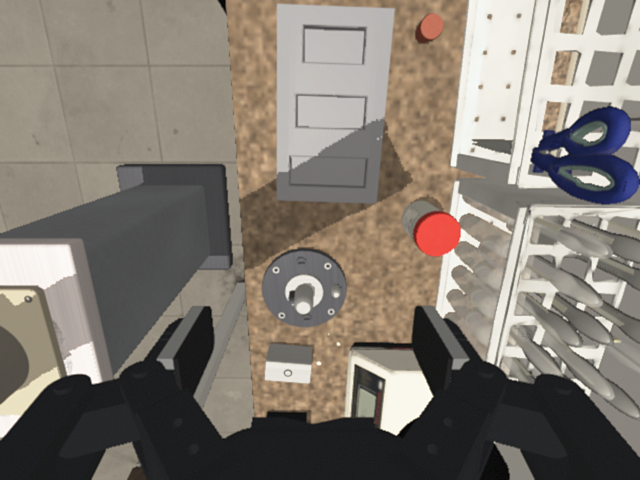

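```bash
python3 - <<'E'
from h import *
im=cv2.imread("pics/w2.png")
cv2.imwrite("pics/c2.png",cv2.resize(im[0:210,262:402],None,fx=2.857*1.0,fy=2.857,interpolation=cv2.INTER_CUBIC))
a=cv2.resize(im[15:75,290:380],None,fx=6,fy=6,interpolation=cv2.INTER_CUBIC)
b=cv2.resize(im[145:205,275:385],None,fx=6,fy=6,interpolation=cv2.INTER_CUBIC)
a=cv2.copyMakeBorder(a,0,0,0,b.shape[1]-a.shape[1],0)
o=np.vstack([a,b]); o=cv2.convertScaleAbs(o,alpha=1.3); cv2.imwrite("pics/c2.png",cv2.resize(o,None,fx=.8,fy=.8,interpolation=cv2.INTER_AREA))
E
```

```text
(no output)
```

View pics/c2.png

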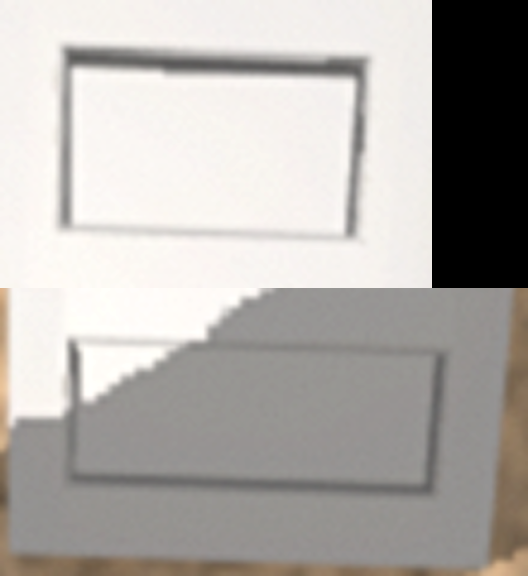

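```bash
python3 - <<'E'
from h import *
c=calibration("wrist")
for L,o in(([(64,47),(369,58),(357,238),(60,230)],(290,15)),([(69,51),(446,63),(434,205),(68,193)],(275,145))):
    P=np.array([ray(c,(o[0]+(u-1.5)/4.8,o[1]+(v-1.5)/4.8),18) for u,v in L]); d=(P[1]-P[0]+P[2]-P[3]); e=P[0]-P[3]+P[1]-P[2]
    print(P.round(1).tolist(),P.mean(0).round(1),np.hypot(*d)/2,np.hypot(*e)/2,np.degrees(np.arctan2(d[1],d[0])))
go([426.7,-4,120],84.6)
E
```

```text
[[449.3, 396.9], [512.7, 394.8], [511.8, 361.0], [448.1, 362.6]] [480.5 378.8] 63.57794936748454 34.02191986131402 -1.6889643763669586
[[432.5, 269.7], [520.0, 266.8], [518.8, 233.7], [431.5, 236.7]] [475.7 251.8] 87.46403185944736 33.073125694200876 -1.932654228958027
at [458.9 222.7 236.1] jaw axis deg -0.1 F [-0.2 -0.5 -1.2] w 85.2 t 2.12
turn units [ 1.000e-02 -1.059e+01  0.000e+00]
shift units [ 5.667  2.909 -0.794]
```

Request:
apply_moves(targets=[[0,0.19,0,0,-1,0],[0,0.19,0,0,-1,0],[0,0.19,0,0,-1,0],[0,0.19,0,0,-1,0],[0,0.19,0,0,-1,0],[0,0.19,0,0,-1,0],[0,0.19,0,0,-1,0],[0,0.19,0,0,-1,0],[0,0.19,0,0,-1,0],[0,0.19,0,0,-1,0],[0,0,0,0,-0.59,0]])

```text
clock: 3.5
eef_pos: [458.6, 222.0, 159.7]
tool_rot: [-1.572, 0.001, -0.092]
force: [-0.2, 0.3, 0.2]
width: 85.6
```

Request:
apply_moves(targets=[[-0.04,0,-0.9,0,0,0],[-0.04,0,-0.9,0,0,0],[-0.04,0,-0.9,0,0,0],[-0.04,0,-0.9,0,0,0],[-0.04,0,-0.9,0,0,0],[-0.04,0,-0.9,0,0,0],[-0.03,0,-0.32,0,0,0],[0,0,0,0,0,0],[0,0,0,0,0,0]])

```text
clock: 4.62
eef_pos: [427.0, -1.6, 160.6]
tool_rot: [-1.57, -0.001, -0.091]
force: [-0.3, 0.8, -0.2]
width: 85.3
```

```bash
python3 - <<'E'
from h import *
c,im=snap("wrist","w3.png"); go([426.7,-4,17],84.6)
u=proj(c,[426.7,-4,40]).astype(int); print(u)
for lo in(110,120,130,190): print(rect(c,im,(u[0]-75,u[1]-75,u[0]+75,u[1]+75),lo,40))
E
```

```text
at [427.   -1.4 160.6] jaw axis deg 84.83 F [-0.2  0.4  0.3] w 85.4 t 4.67
turn units [-0.01  0.03  0.  ]
shift units [-0.005  3.59  -0.068]
[310 220]
(array([426.,  -4.]), array([59.8, 29.1]), -4.8)
(array([426.,  -4.]), array([59.8, 29. ]), -4.9)
(array([425.6,  -3.9]), array([59. , 28.3]), -5.7)Traceback (most recent call last):
  File "<stdin>", line 4, in <module>
  File "h.py", line 27, in rect
    k=max(cv2.findContours(m,cv2.RETR_EXTERNAL,cv2.CHAIN_APPROX_NONE)[0],key=cv2.contourArea)[:,0]+[u0,v0]
      ~~~^^^^^^^^^^^^^^^^^^^^^^^^^^^^^^^^^^^^^^^^^^^^^^^^^^^^^^^^^^^^^^^^^^^^^^^^^^^^^^^^^^^^
ValueError: max() iterable argument is empty
```

View pics/w3.png

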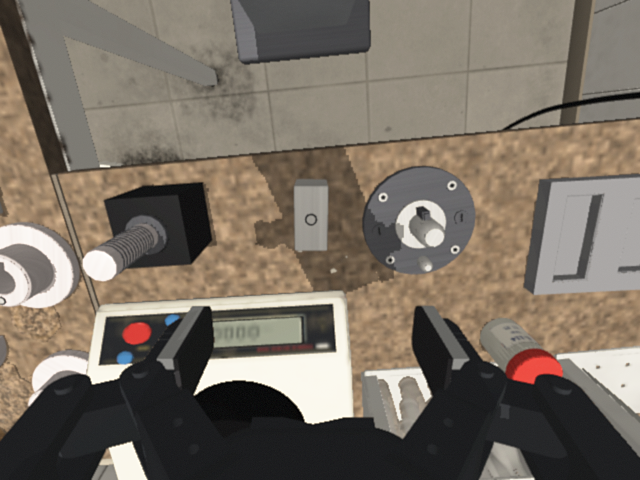

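Request:
apply_moves(targets=[[-0.02,0.9,-0.065,0,0,0],[0,0.9,0,0,0,0],[0,0.9,0,0,0,0],[0,0.7,0,0,0,0],[0,0.24,0,0,0,0],[0,0,0,0,0,0]])

```text
clock: 5.42
eef_pos: [425.4, -4.0, 14.2]
tool_rot: [-1.57, 0.001, -0.09]
force: [-1.4, 0.1, 0.6]
width: 85.5
```

Request:
apply_moves(targets=[[0,0,0,0,0,0],[0,0,0,0,0,0],[0,0,0,0,0,0],[0,0,0,0,0,0],[0,0,0,0,0,0],[0,0,0,0,0,0],[0,0,0,0,0,0],[0,0,0,0,0,0]], jaw=-1)

```text
clock: 6.42
eef_pos: [425.5, -5.3, 14.9]
tool_rot: [-1.571, 0.0, -0.092]
force: [0.8, -0.2, 0.6]
width: 0.0
```

```bash
python3 - <<'E'
from h import *
c,im=snap("wrist","w4.png"); go([480.5,379,90],88)
E
```

```text
at [425.5  -5.3  14.9] jaw axis deg 84.72 F [-0.1  0.4 -0.2] w -0.3 t 6.47
turn units [-0.   -0.41 -0.  ]
shift units [ 0.484 -1.878  9.694]
```

View pics/w4.png

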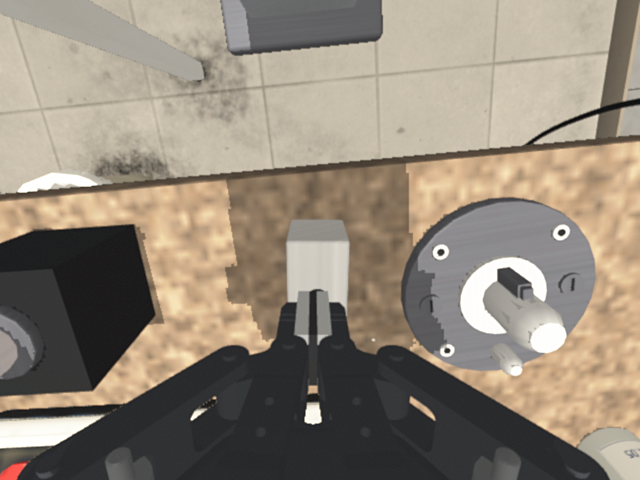

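```bash
python3 - <<'E'
from h import *
c=calibration("wrist"); s=read_state()
print("tcp px",proj(c,s["eef_pos"]),"19 up",proj(c,s["eef_pos"]+[0,0,19]))
print("near top edge",ray(c,(288,245),40),ray(c,(349,245),40),"bottom near edge",ray(c,(290,220),0),ray(c,(341,220),0))
im=cv2.imread("pics/w4.png"); print("far edge side", im[235:345:8,[289,346]].mean(2).T.round())
E
```

```text
tcp px [314.06352471 277.31005904] 19 up [314.20791434 293.00899404]
near top edge [396.50355554 -14.97534288] [399.11834733  13.34771766] bottom near edge [395.21006253 -16.38374652] [397.90467884  12.79812886]
far edge side [[142. 197. 203. 201. 200. 200. 197. 197. 198.  45.  48.  41.  43.  43.]
 [136. 200. 204. 203. 200. 197. 193. 185. 179. 181. 141.  50.  42.  42.]]
```

Request:
apply_moves(targets=[[0,0,0,0,0,0],[0,0,0,0,0,0],[0,0,0,0,0,0],[0,0,0,0,0,0],[0,0,0,0,0,0],[0,-0.9,0,0,0,0],[0,-0.9,0,0,0,0],[0,-0.9,0,0,0,0],[0,0,0,0,0,0],[0,0,0,0,0,0]], jaw=1)

```text
clock: 7.72
eef_pos: [425.1, -5.7, 122.5]
tool_rot: [-1.571, 0.001, -0.093]
force: [-0.9, -0.0, -0.2]
width: 85.4
```

```bash
python3 - <<'E'
from h import *
c,im=snap("wrist","w5.png"); go([426,-4,15],84.6)
s=read_state();print("tcp px",proj(c,s["eef_pos"]))
u=proj(c,[426,-4,40]).astype(int); print(u)
for lo in(100,120,140): print(rect(c,im,(u[0]-75,u[1]-75,u[0]+75,u[1]+75),lo,40))
E
```

```text
at [424.8  -5.5 122.1] jaw axis deg 84.71 F [ 0.5 -0.   0.5] w 85.1 t 7.78
turn units [ 0.    0.01 -0.01]
shift units [0.032 2.678 0.042]
tcp px [314.17400773 276.42977966]
[315 234]
(array([422.2,  -3.7]), array([65.4, 29.7]), -5.4)
(array([424.8,  -3.9]), array([58.4, 29.2]), -5.3)
(array([425.2,  -4. ]), array([57.8, 28. ]), -5.6)
```

View pics/w5.png

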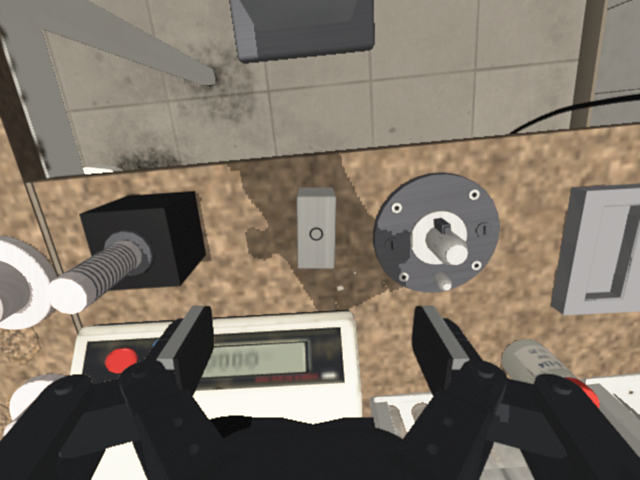

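```bash
python3 - <<'E'
from h import *
c=calibration("wrist"); s=read_state(); T=c["world_from_camera"]; M=R()
for u,v in((213,308),(415,308),(195,308)):
    d=347*85.2/202
    p=T[:3,:3]@[(u-c["cx"])/c["fx"]*d,(v-c["cy"])/c["fy"]*d,d]+T[:3,3]
    print("tip rel TCP in tool axes",(M.T@(p-s["eef_pos"])).round(1))
print("cam rel TCP in tool",(M.T@(T[:3,3]-s["eef_pos"])).round(1), "depth TCP",(T[:3,:3].T@(s["eef_pos"]-T[:3,3])).round(1))
E
```

```text
tip rel TCP in tool axes [ -7.9 -48.1 -42.9]
tip rel TCP in tool axes [ -7.9 -48.   42.4]
tip rel TCP in tool axes [ -7.9 -48.1 -50.4]
cam rel TCP in tool [ -81.7 -177.7   -0.8] depth TCP [  0.9  21.3 194.4]
```

Request:
apply_moves(targets=[[0.02,0.9,0.04,0,0,0],[0,0.9,0,0,0,0],[0,0.9,0,0,0,0],[0,0.3,0,0,0,0],[0,0.3,0,0,0,0],[0,0,0,0,0,0]])

```text
clock: 8.52
eef_pos: [424.7, -3.6, -10.7]
tool_rot: [-1.571, 0.004, -0.091]
force: [-0.2, -0.8, -0.4]
width: 85.3
```

Request:
apply_moves(targets=[[0,0,0,0,0,0],[0,0,0,0,0,0],[0,0,0,0,0,0],[0,0,0,0,0,0],[0,0,0,0,0,0],[0,0,0,0,0,0]], jaw=-1)

```text
clock: 9.28
eef_pos: [426.9, -3.7, -8.4]
tool_rot: [-1.571, -0.001, -0.092]
force: [-0.4, -0.3, 5.6]
width: 28.3
```

```bash
python3 - <<'E'
from h import *
c,im=snap("wrist","w6.png"); go([426,-4,-25],84.6)
E
```

```text
at [426.8  -3.7  -8.4] jaw axis deg 84.73 F [-0.5 -0.2  6.1] w 28.6 t 9.32
turn units [0.   0.02 0.01]
shift units [-0.021  0.414 -0.009]
```

View pics/w6.png

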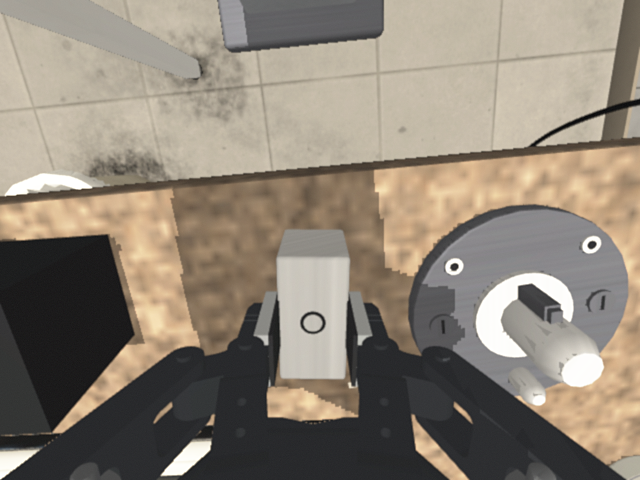

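Request:
apply_moves(targets=[[0,0,0,0,0,0],[0,0,0,0,0,0],[0,0,0,0,0,0],[0,0.2,0,0,0,0],[0,0.15,0,0,0,0],[0,0,0,0,0,0]], jaw=0.2)

```text
clock: 10.07
eef_pos: [426.2, -3.8, -23.4]
tool_rot: [-1.571, 0.001, -0.092]
force: [-0.3, -0.0, -0.4]
width: 51.7
```

Request:
apply_moves(targets=[[0,0,0,0,0,0],[0,0,0,0,0,0],[0,0,0,0,0,0],[0,0,0,0,0,0],[0,0,0,0,0,0]], jaw=-1)

```text
clock: 10.7
eef_pos: [426.5, -3.7, -22.8]
tool_rot: [-1.571, -0.0, -0.092]
force: [-1.8, -0.5, 5.6]
width: 29.2
```

Request:
apply_moves(targets=[[0,-0.5,0,0,0,0],[0,-0.9,0,0,0,0],[0,-0.9,0,0,0,0],[0,-0.2,0,0,0,0],[0,0,0,0,0,0]])

```text
clock: 11.32
eef_pos: [426.5, -4.3, 76.7]
tool_rot: [-1.571, -0.0, -0.093]
force: [0.2, -0.2, -2.0]
width: 29.0
```

```bash
python3 - <<'E'
from h import *
c,im=snap("wrist","w7.png"); go([480.5,379,75],88)
E
```

```text
at [426.   -4.3  76.2] jaw axis deg 84.68 F [-0.6 -0.5 -2.5] w 28.9 t 11.38
turn units [ 0.   -0.41 -0.01]
shift units [0.469 0.025 9.666]
```

Request:
apply_moves(targets=[[0,0,0,0,-0.41,0],[0.09,0,0.87,0,0,0],[0.09,0,0.87,0,0,0],[0.09,0,0.87,0,0,0],[0.09,0,0.87,0,0,0],[0.09,0,0.87,0,0,0],[0.09,0,0.87,0,0,0],[0.09,0,0.87,0,0,0],[0.09,0,0.87,0,0,0],[0.09,0,0.87,0,0,0],[0.09,0,0.87,0,0,0],[0.09,0,0.87,0,0,0]])

```text
clock: 12.88
eef_pos: [478.7, 377.6, 74.5]
tool_rot: [-1.574, 0.002, -0.034]
force: [0.8, 0.1, -2.0]
width: 29.1
```

Request:
apply_moves(targets=[[0,0.5,0,0,0,0],[0,0.5,0,0,0,0],[0,0,0,0,0,0],[0,0,0,0,0,0]])

```text
clock: 13.38
eef_pos: [479.6, 376.6, 36.6]
tool_rot: [-1.571, 0.0, -0.036]
force: [0.7, 0.7, -2.1]
width: 29.1
```

```bash
python3 - <<'E'
from h import *
c,im=snap("wrist","w8.png"); go([480.5,379,36],88)
n=np.radians(-1.9);X=np.array([np.cos(n),np.sin(n)]);Y=np.array([-X[1],X[0]])
C=np.array([480.5,379.])
for a,b in((-1,-1),(-1,1),(1,-1),(1,1)):
    q=C+a*31.25*X+b*16.25*Y; p=proj(c,[*q,18]).round().astype(int); print(p); cv2.circle(im,tuple(p),2,(0,0,255),-1)
for a,b in((-1,-1),(-1,1),(1,-1),(1,1)):
    q=C+[-2.4*-2,-128]+a*43.25*X+b*16.25*Y; p=proj(c,[*q,18]).round().astype(int); cv2.circle(im,tuple(p),2,(0,255,0),-1)
cv2.imwrite("pics/w8b.png",im)
E
```

```text
at [479.9 377.1  37.2] jaw axis deg 87.96 F [ 0.3 -0.  -2.5] w 29.0 t 13.43
turn units [-0.   -0.01  0.  ]
shift units [0.014 0.03  0.049]
[290 216]
[346 216]
[292 311]
[343 311]
```

View pics/w8b.png

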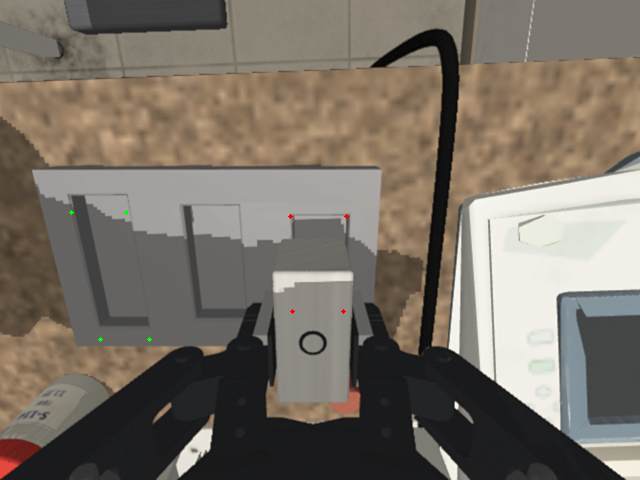

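```bash
python3 - <<'E'
from h import *
c=calibration("wrist"); im=cv2.imread("pics/w8.png"); g=cv2.cvtColor(im,6).astype(int)
for v in(222,228): print(v,list(zip(range(286,356),g[v,286:356]))[:12],list(zip(range(286,356),g[v,286:356]))[54:])
for u in(310,330): print(u,list(zip(range(206,224),g[206:224,u])))
for v in(230,260): print("med",v,178,g[v,178:196],234,g[v,234:248])
for u in(210,225): print("med",u,200,g[200:212,u],305,g[305:322,u])
E
```

```text
222 [(286, np.int64(168)), (287, np.int64(170)), (288, np.int64(169)), (289, np.int64(165)), (290, np.int64(154)), (291, np.int64(130)), (292, np.int64(116)), (293, np.int64(91)), (294, np.int64(90)), (295, np.int64(100)), (296, np.int64(104)), (297, np.int64(104))] [(340, np.int64(116)), (341, np.int64(158)), (342, np.int64(169)), (343, np.int64(169)), (344, np.int64(170)), (345, np.int64(157)), (346, np.int64(103)), (347, np.int64(75)), (348, np.int64(88)), (349, np.int64(121)), (350, np.int64(157)), (351, np.int64(167)), (352, np.int64(168)), (353, np.int64(168)), (354, np.int64(166)), (355, np.int64(167))]
228 [(286, np.int64(167)), (287, np.int64(168)), (288, np.int64(167)), (289, np.int64(165)), (290, np.int64(158)), (291, np.int64(132)), (292, np.int64(95)), (293, np.int64(76)), (294, np.int64(86)), (295, np.int64(100)), (296, np.int64(104)), (297, np.int64(104))] [(340, np.int64(103)), (341, np.int64(102)), (342, np.int64(101)), (343, np.int64(116)), (344, np.int64(158)), (345, np.int64(149)), (346, np.int64(98)), (347, np.int64(80)), (348, np.int64(95)), (349, np.int64(129))
[... 803 characters left out ...]
 (218, np.int64(146)), (219, np.int64(112)), (220, np.int64(100)), (221, np.int64(103)), (222, np.int64(103)), (223, np.int64(102))]
med 230 178 [161 161 162 161 152 138 132 123  85  64  64  64  64  61  86 142 163 164] 234 [165 166 167 166 167 163 147 145 162 166 166 167 167 166]
med 260 178 [100 101 100 100  99 100 101 100  99  93  89  81  69  65  64  65  65  67] 234 [102 101 102 101 101 103 102 102  97  93 100 102 101 101]
med 210 200 [161 162 162 157 143 147 163 168 166 166 165 164] 305 [100 100  98  90  74  70  70  71  70  71  70  70  76  90  96  96  98]
med 225 200 [164 163 165 157 132 134 162 168 167 166 166 166] 305 [ 99 100  99  89  73  69  69  70  69  71  71  70  77  92  95  95  96]
```

```bash
python3 - <<'E'
from h import *
c=calibration("wrist")
n=np.radians(-1.9);X=np.array([np.cos(n),np.sin(n)]);Y=np.array([-X[1],X[0]])
f=lambda u,v:(lambda p:(round(p@X,2),round(p@Y,2)))(ray(c,(u,v),18))
print("short L,R",f(290.9,225),f(349.2,225),"near",f(310,213.8),f(330,213.8))
print("med L,R",f(183.2,230),f(241,230),"near",f(210,203.9),f(225,203.7),"far",f(210,317.8),f(225,317.8))
C=np.array([480.5,379.]);print("assumed short",C@X,C@Y)
s=read_state()["eef_pos"][:2]; print("eef",s@X,s@Y)
# held block top: faces
im=cv2.imread("pics/w8.png");g=cv2.cvtColor(im,6).astype(int)
print(g[380,264:282],g[380,340:360]); print(g[390:410,315],g[268:276,315], g[236:246,315])
E
```

```text
short L,R (np.float64(442.05), np.float64(379.2)) (np.float64(442.13), np.float64(413.61)) near (np.float64(435.27), np.float64(390.51)) (np.float64(435.3), np.float64(402.19))
med L,R (np.float64(444.98), np.float64(315.26)) (np.float64(445.06), np.float64(349.54)) near (np.float64(429.24), np.float64(332.67)) (np.float64(429.14), np.float64(341.36)) far (np.float64(504.39), np.float64(325.44)) (np.float64(504.41), np.float64(335.15))
assumed short 467.6700161507629 394.72269505761284
eef 467.0973828824333 392.77347069074744
[ 26  25  20  38  67  62  43  35  32  31  68 114 118 127 133 137 139 137] [141 142 141 140 139 140 138 133 124  80  48  34  29  36  34  38  61  72
  43  24]
[135 136 135 135 135 135 134 135 136 137 136 134 124 112 109 115 124 131
 136 137] [105 104 111 146 181 196 205 214] [103 103 104 105 107 105 106 106 105 104]
```

```bash
python3 - <<'E'
from h import *
c=calibration("wrist")
n=np.radians(-1.9);X=np.array([np.cos(n),np.sin(n)]);Y=np.array([-X[1],X[0]])
for z in(98,100,102):
    f=lambda u,v:(lambda p:(round(p@X,2),round(p@Y,2)))(ray(c,(u,v),z))
    print(z,f(274.2,380),f(348.8,380),f(313,342.5),"near",f(300,271),"far",f(313,402.5))
E
```

```text
98 (np.float64(485.18), np.float64(376.13)) (np.float64(485.25), np.float64(406.78)) (np.float64(467.18), np.float64(392.11)) near (np.float64(436.5), np.float64(387.41)) far (np.float64(496.78), np.float64(392.05))
100 (np.float64(483.47), np.float64(376.4)) (np.float64(483.54), np.float64(406.53)) (np.float64(465.78), np.float64(392.11)) near (np.float64(435.63), np.float64(387.49)) far (np.float64(494.87), np.float64(392.05))
102 (np.float64(481.76), np.float64(376.68)) (np.float64(481.83), np.float64(406.28)) (np.float64(464.38), np.float64(392.11)) near (np.float64(434.75), np.float64(387.57)) far (np.float64(492.96), np.float64(392.05))
```

Request:
apply_moves(targets=[[0,0,0.095,0,0,0],[0,0.4,0,0,0,0],[0,0.4,0,0,0,0],[0,0.3,0,0,0,0],[0,0.1,0,0,0,0],[0,0,0,0,0,0]])

```text
clock: 14.18
eef_pos: [481.7, 380.9, -11.7]
tool_rot: [-1.57, -0.003, -0.036]
force: [5.2, -0.1, -4.2]
width: 29.3
```

```bash
python3 - <<'E'
from h import *
go([481,380.5,-18],88)
E
```

```text
at [481.7 380.9 -11.7] jaw axis deg 87.95 F [ 5.2 -0.1 -4.2] w 29.3 t 14.18
turn units [-0.   -0.01  0.02]
shift units [-0.018  0.156 -0.011]
```

Request:
apply_moves(targets=[[0.02,0,0,0,0,0],[0,0.1,0,0,0,0],[0,0.1,0,0,0,0],[0,0,0,0,0,0]])

```text
clock: 14.68
eef_pos: [481.6, 381.4, -16.7]
tool_rot: [-1.571, -0.003, -0.035]
force: [1.6, -4.4, 16.0]
width: 29.1
```

```bash
python3 - <<'E'
from h import *
go([481,380.5,-18],88)
E
```

```text
at [481.6 381.4 -16.7] jaw axis deg 87.98 F [ 1.6 -4.4 16. ] w 29.1 t 14.68
turn units [-0.   -0.    0.02]
shift units [-0.015  0.033 -0.024]
```

Request:
apply_moves(targets=[[0,0,0,0,0,0],[0,0,0,0,0,0],[0,0,0,0,0,0],[0,-0.5,0,0,0,0],[0,-0.9,0,0,0,0],[0,-0.9,0,0,0,0],[0,-0.9,0,0,0,0],[0,-0.9,0,0,0,0],[0,0,0,0,0,0],[0,0,0,0,0,0]], jaw=0.3)

```text
clock: 15.92
eef_pos: [480.2, 380.7, 145.2]
tool_rot: [-1.571, -0.0, -0.035]
force: [-0.3, -0.4, -0.4]
width: 55.7
```

```bash
python3 - <<'E'
from h import *
c,im=snap("wrist","w9.png"); go([380,-300,145],88)
u=proj(c,[481,380,45]).astype(int); print(u)
for lo in(90,110,130): print(rect(c,im,(u[0]-60,u[1]-75,u[0]+60,u[1]+75),lo,45))
E
```

```text
at [479.9 380.4 144.5] jaw axis deg 88.0 F [-0.1  0.5 -0.5] w 55.5 t 15.97
turn units [ 0.01  0.   -0.01]
shift units [-1.9040e+00  9.0000e-03 -1.7087e+01]
[312 227]
(array([471.8, 369.1]), array([105.7,  83.8]), -2.1)
(array([463.7, 371.2]), array([87.9, 80.1]), -2.1)
(array([463.3, 371.3]), array([87., 80.]), -2.1)
```

Request:
apply_moves(targets=[[-0.1,0,-0.9,0,0,0],[-0.1,0,-0.9,0,0,0],[-0.1,0,-0.9,0,0,0],[-0.1,0,-0.9,0,0,0],[-0.1,0,-0.9,0,0,0],[-0.1,0,-0.9,0,0,0],[-0.1,0,-0.9,0,0,0],[-0.1,0,-0.9,0,0,0],[-0.1,0,-0.9,0,0,0],[-0.1,0,-0.9,0,0,0],[-0.1,0,-0.9,0,0,0],[-0.1,0,-0.9,0,0,0]], jaw=1)

```text
clock: 17.48
eef_pos: [416.3, -50.0, 144.2]
tool_rot: [-1.57, 0.002, -0.035]
force: [1.2, -0.2, 0.5]
width: 85.5
```

Request:
apply_moves(targets=[[-0.1,0,-0.9,0,0,0],[-0.1,0,-0.9,0,0,0],[-0.1,0,-0.9,0,0,0],[-0.1,0,-0.9,0,0,0],[-0.1,0,-0.9,0,0,0],[-0.1,0,-0.9,0,0,0],[0,0,0,0,0,0],[0,0,0,0,0,0]])

```text
clock: 18.48
eef_pos: [385.4, -262.9, 144.4]
tool_rot: [-1.569, 0.001, -0.034]
force: [-0.2, -0.4, -0.0]
width: 85.2
```

```bash
python3 - <<'E'
from h import *
c,im=snap("wrist","w10.png"); go([380,-300,145],88)
E
```

```text
at [ 385.7 -262.6  144.6] jaw axis deg 88.09 F [-0.3  0.2  0.1] w 85.6 t 18.52
turn units [-0.01  0.01 -0.  ]
shift units [-0.111 -0.012 -0.94 ]
```

View pics/w10.png

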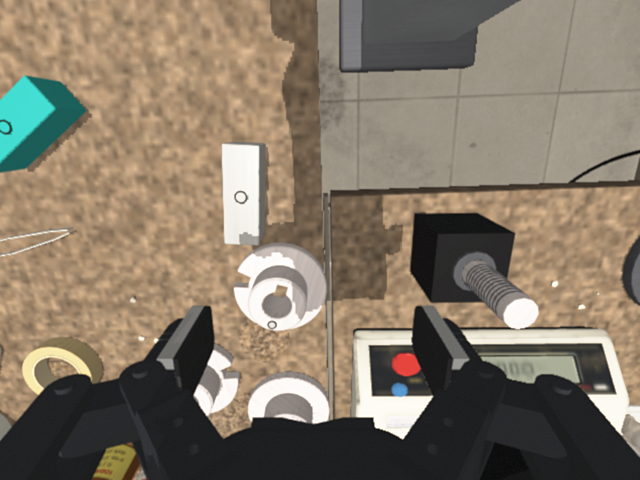

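```bash
python3 - <<'E'
from h import *
c=calibration("wrist"); im=cv2.imread("pics/w10.png")
for lo in(110,150,180,200,220): print(lo,rect(c,im,(205,125,275,250),lo,40))
print("ring",ray(c,(241,197.5),40)); g=cv2.cvtColor(im,6)
print(g[200,215:275]); print(g[136:150,240],g[225:260,235])
p=ray(c,(240.5,145),40)
print("hubs",[ray(c,q,44).round(1) for q in((281,300),(288,405))], "hubC flange",ray(c,(281,288),12))
E
```

```text
110 (array([ 358.1, -321.4]), array([83.8, 29.9]), -4.7)
150 (array([ 358.5, -321.9]), array([83.1, 29. ]), -4.7)
180 (array([ 358.6, -321.9]), array([82.8, 29. ]), -4.7)
200 (array([ 358.7, -321.8]), array([82.6, 28.9]), -4.9)
220 (array([ 358.4, -321.8]), array([81.5, 28.6]), -5.0)
ring [ 359.65956867 -321.45610424]
[162 164 166 169 172 171 168 178 224 243 244 242 242 242 243 243 243 244
 246 238 161 111 174 232 244 246 248 247 236 183 101 134 235 249 249 248
 247 246 247 248 249 250 245 189 117  97 100 102 100 103 111 108 118 155
 160 150 138 128 122 124]
[127 122 119 121 124 123 116 116 162 236 250 249 248 248] [237 237 237 238 237 237 237 236 236 236 236 235 236 235 235 235 235 236
 227 170 137 135 138 140 142 143 141 142 144 145 148 149 154 159 166]
hubs [array([ 453.1, -293.9]), array([ 571.3, -294.2])] hubC flange [ 456.93588238 -296.85852308]
```

Request:
apply_moves(targets=[[0,0,0,0,0.36,0],[-0.27,0,-0.77,0,0,0],[-0.28,0,-0.76,0,0,0],[0,0.9,0,0,0,0],[0,0.9,0,0,0,0],[0,0.9,0,0,0,0],[0,0.9,0,0,0,0],[0,0.4,0,0,0,0],[0,0.21,0,0,0,0],[0,0,0,0,0,0]])

```text
clock: 19.77
eef_pos: [359.0, -322.2, -23.5]
tool_rot: [-1.57, 0.0, -0.084]
force: [0.4, 0.3, 0.3]
width: 85.2
```

```bash
python3 - <<'E'
from h import *
c,im=snap("wrist","w11.png"); go([358.6,-321.7,-24],85.2); 
u=proj(c,[358.6,-321.7,40]).astype(int); print(u)
for lo in(150,200): print(rect(c,im,(260,150,370,460),lo,40))
E
```

```text
at [ 359.2 -322.6  -23.1] jaw axis deg 85.18 F [0.1 0.4 0.5] w 85.3 t 19.82
turn units [-0. -0.  0.]
shift units [-0.017  0.022  0.021]
[315 345]
(array([ 356.8, -318. ]), array([80.1, 37.6]), -4.8)
(array([ 390. , -306.8]), array([8.3, 6.5]), -4.8)
```

Request:
apply_moves(targets=[[0,0,0,0,0,0],[0,0,0,0,0,0],[0,0,0,0,0,0],[0,0,0,0,0,0],[0,0,0,0,0,0],[0,0,0,0,0,0],[0,-0.5,0,0,0,0],[0,-0.9,0,0,0,0],[0,-0.9,0,0,0,0],[0,-0.9,0,0,0,0],[0,-0.9,0,0,-0.36,0],[0,0,0,0,0,0]], jaw=-1)

```text
clock: 21.32
eef_pos: [359.8, -324.0, 142.4]
tool_rot: [-1.574, -0.003, -0.036]
force: [0.3, -0.3, -3.0]
width: 29.2
```

Request:
apply_moves(targets=[[0.145,0,0.852,0,0,0],[0.145,0,0.852,0,0,0],[0.145,0,0.852,0,0,0],[0.145,0,0.852,0,0,0],[0.145,0,0.852,0,0,0],[0.145,0,0.852,0,0,0],[0.145,0,0.852,0,0,0],[0.145,0,0.852,0,0,0],[0.145,0,0.852,0,0,0],[0.145,0,0.852,0,0,0],[0.145,0,0.852,0,0,0],[0.145,0,0.852,0,0,0]])

```text
clock: 22.82
eef_pos: [441.6, 83.7, 139.2]
tool_rot: [-1.572, 0.002, -0.036]
force: [0.0, -0.4, -2.1]
width: 28.6
```

Request:
apply_moves(targets=[[0.145,0,0.852,0,0,0],[0.145,0,0.852,0,0,0],[0.145,0,0.852,0,0,0],[0.145,0,0.852,0,0,0],[0.145,0,0.852,0,0,0],[0,0.8,0,0,0,0],[0,0.8,0,0,0,0],[0,0.8,0,0,0,0],[0,0,0,0,0,0],[0,0,0,0,0,0]])

```text
clock: 24.08
eef_pos: [477.4, 252.8, 44.7]
tool_rot: [-1.571, 0.0, -0.035]
force: [-0.4, 0.5, -1.7]
width: 29.0
```

```bash
python3 - <<'E'
from h import *
c,im=snap("wrist","w12.png"); go([477.5,253,36],88.1)
n=np.radians(-1.9);X=np.array([np.cos(n),np.sin(n)]);Y=np.array([-X[1],X[0]])
g=cv2.cvtColor(im,6).astype(int)
for a,b in((-1,-1),(-1,1),(0,-1),(0,1)):
    q=np.array([477,253])+a*43.25*X+b*16.25*Y; print(proj(c,[*q,18]).round(1))
u=proj(c,[477-43,253,18]).astype(int); print(u)
v=u[1]+6; print(v,u[0]-40,g[v,u[0]-40:u[0]-20],u[0]+20,g[v,u[0]+20:u[0]+40])
for k in(-10,12): print(u[1]-12,g[u[1]-12:u[1]+10,u[0]+k])
E
```

```text
at [477.9 253.   45.3] jaw axis deg 87.99 F [ 0.9 -0.5 -2.7] w 28.5 t 24.12
turn units [-0.01 -0.01  0.01]
shift units [-0.01   0.232 -0.001]
[286.8 191.4]
[341.5 191.3]
[288.5 259.2]
[339.8 259.1]
[311 191]
197 271 [210 209 210 210 210 209 209 210 210 211 210 214 207 182 158 116 121 194
 214 213] 331 [210 210 209 210 210 212 209 180 123 127 137 184 207 209 208 208 207 208
 207 207]
179 [210 210 209 209 209 210 210 208 191 176 196 210 212 211 211 213 211 211
 211 211 212 194]
179 [209 208 208 208 209 209 208 204 197 180 192 208 212 210 211 209 209 209
 210 209 199 155]
```

Request:
apply_moves(targets=[[0,0,-0.015,0,0,0],[0,0.4,0,0,0,0],[0,0.4,0,0,0,0],[0,0.4,0,0,0,0],[0,0.2,0,0,0,0],[0,0,0,0,0,0]])

```text
clock: 24.88
eef_pos: [476.8, 251.8, -12.4]
tool_rot: [-1.572, 0.001, -0.034]
force: [-0.5, 0.4, -1.6]
width: 29.0
```

Request:
apply_moves(targets=[[0,0.1,0,0,0,0],[0,0.1,0,0,0,0],[0,0,0,0,0,0]])

```text
clock: 25.25
eef_pos: [477.2, 252.1, -17.8]
tool_rot: [-1.571, -0.001, -0.035]
force: [-5.4, -2.1, 14.1]
width: 29.1
```

Request:
apply_moves(targets=[[0,0,0,0,0,0],[0,0,0,0,0,0],[0,0,0,0,0,0],[0,-0.5,0,0,0,0],[0,-0.9,0,0,0,0],[0,-0.9,0,0,0,0],[0,-0.9,0,0,0,0],[0,-0.9,0,0,0,0],[0,0,0,0,0,0],[0,0,0,0,0,0]], jaw=0.3)

```text
clock: 26.5
eef_pos: [477.2, 251.3, 144.0]
tool_rot: [-1.572, 0.0, -0.035]
force: [0.6, 0.1, 0.1]
width: 55.5
```

```bash
python3 - <<'E'
from h import *
c,im=snap("wrist","w13.png"); go([470,-300,200],88.1)
u=proj(c,[477,253,45]).round(); print(u)
g=cv2.cvtColor(im,6); cir=cv2.HoughCircles(g[150:330,200:480],cv2.HOUGH_GRADIENT,1,30,param1=120,param2=12,minRadius=3,maxRadius=9)
print([ (k[:2]+[200,150],ray(c,k[:2]+[200,150],45).round(1),k[2]) for k in cir[0]] if cir is not None else None)
E
```

```text
at [476.9 251.2 143.5] jaw axis deg 87.99 F [-0.1  0.3  0. ] w 55.4 t 26.55
turn units [ 0.01 -0.01 -0.01]
shift units [  0.309  -1.395 -13.778]
[316. 227.]
[(array([313.5, 226.5]), array([476.5, 251.2]), np.float32(6.9)), (array([468.5, 222.5]), array([477.5, 379.4]), np.float32(5.5))]
```

Request:
apply_moves(targets=[[0,-0.4,-0.8,0,0,0],[0,-0.4,-0.9,0,0,0],[0,-0.4,-0.9,0,0,0],[0,-0.2,-0.9,0,0,0],[0,0,-0.9,0,0,0],[0,0,-0.9,0,0,0],[0,0,-0.9,0,0,0],[0,0,-0.9,0,0,0],[0,0,-0.9,0,0,0],[0,0,-0.9,0,0,0],[0,0,-0.9,0,0,0],[0.4,0,-0.9,0,0,0]], jaw=1)

```text
clock: 28.05
eef_pos: [476.8, -177.6, 199.3]
tool_rot: [-1.57, 0.003, -0.035]
force: [0.6, -0.3, -0.5]
width: 85.5
```

Request:
apply_moves(targets=[[0.8,0,-0.8,0,0,0],[0.8,0,-0.8,0,0,0],[0.8,0,-0.8,0,0,0],[0.8,0,-0.8,0,0,0],[0,0,-0.6,0,0,0],[0,0,0,0,0,0],[0,0,0,0,0,0]])

```text
clock: 28.92
eef_pos: [600.7, -330.9, 199.6]
tool_rot: [-1.569, 0.002, -0.033]
force: [0.6, 0.4, 0.8]
width: 85.2
```

```bash
python3 - <<'E'
from h import *
c,im=snap("wrist","w14.png"); go([540,-330,200],88.1)
for p in((604,-296,44),(537,-405,44),(455,-296,44)): print(proj(c,p).round())
E
```

```text
at [ 600.9 -330.7  200.1] jaw axis deg 88.12 F [0.4 0.1 0.5] w 85.4 t 28.98
turn units [-0.01  0.   -0.01]
shift units [-1.522  0.004 -0.031]
[349. 213.]
[231. 147.]
[348.  44.]
```

View pics/w14.png

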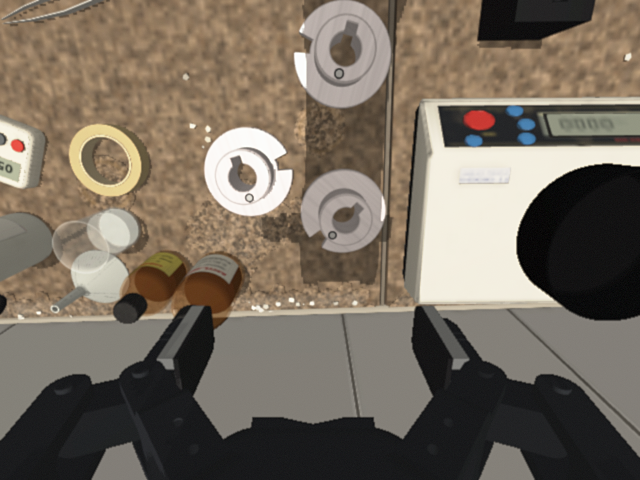

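```bash
cat >> h.py <<'E'
def hub(c,im,ctr,r=62):
    """flange circle, mark and notch of the hub near ctr (world xy)"""
    q=np.array([proj(c,[ctr[0]+a*r,ctr[1]+b*r,12]) for a in(-1,1) for b in(-1,1)]); u0,v0=np.maximum(q.min(0),0).astype(int); u1,v1=q.max(0).astype(int)
    g=im[v0:v1,u0:u1].astype(int); m=((g.max(2)-g.min(2))<22).astype(np.uint8)
    m=cv2.morphologyEx(cv2.morphologyEx(m,2,np.ones((5,5))),3,np.ones((3,3)))
    # whole flange disc
    k=max(cv2.findContours(m,0,1)[0],key=cv2.contourArea)[:,0]+[u0,v0]
    P=np.array([ray(c,p,12) for p in k],float); C=np.array(ctr,float)
    from scipy.optimize import least_squares
    f=least_squares(lambda t:np.hypot(P[:,0]-t[0],P[:,1]-t[1])-46,C,loss="soft_l1",f_scale=.7)
    C=f.x; d=np.hypot(*(P-C).T); 
    N=P[(d<42)&(d>25)]; na=None
    if len(N): w=N-C; na=(np.degrees(np.arctan2(w[:,1].mean(),w[:,0].mean())).round(1),len(N))
    G=cv2.cvtColor(im,6)
    pc=proj(c,[*C,44]); s=int(1.1*np.hypot(*(proj(c,[C[0]+27,C[1],44])-pc))); x0,y0=(pc-s).astype(int)
    pm=c["fx"]*4.5/(c["world_from_camera"][2,3]-44)
    cir=cv2.HoughCircles(cv2.resize(G[y0:y0+2*s,x0:x0+2*s],None,fx=3,fy=3,interpolation=2),3,1,20,param1=150,param2=12,minRadius=int(3*pm*.6),maxRadius=int(3*pm*1.3))
    print("centre",C.round(1),"resid med",np.median(abs(d-46)).round(2),"notch",na)
    if cir is not None:
        for k in cir[0][:8]:
            p=ray(c,k[:2]/3+[x0,y0],44); w=p-C; print("  circ px",(k[:2]/3+[x0,y0]).round(1),"xy",p.round(1),"dist",np.hypot(*w).round(1),"ang",np.degrees(np.arctan2(w[1],w[0])).round(1))
E
python3 - <<'E'
from h import *
c=calibration("wrist"); im=cv2.imread("pics/w14.png")
hub(c,im,(604,-296)); hub(c,im,(537,-405))
for u,v in((333,235),(347,214)): print(ray(c,(u,v),44))
print("scale edge",ray(c,(410,200),55),ray(c,(403,290),0))
E
```

```text
centre [ 610.8 -298.5] resid med 0.74 notch (np.float64(-45.5), 21)
  circ px [332.5 235.2] xy [ 626.5 -312. ] dist 20.8 ang -40.7
centre [ 565.  -397.8] resid med 1.42 notch (np.float64(32.7), 77)
  circ px [250.2 197.5] xy [ 585.3 -391.7] dist 21.2 ang 16.5
[ 626.37843884 -311.53282747]
[ 605.00420481 -297.36399111]
scale edge [ 590.51699862 -238.83568973] [ 712.96439731 -225.74464732]
```

Request:
apply_moves(targets=[[0,0,0,0,0.9,0],[0,0,0,0,0.9,0],[0,0,0,0,0.9,0],[0,0,0,0,0.9,0],[0,0,0,0,0.9,0],[0,0,0,0,0.9,0],[-0.39,0.6,0.74,0,0,0],[0,0.6,0,0,0,0],[0,0,0,0,0,0],[0,0,0,0,0,0]])

```text
clock: 30.22
eef_pos: [611.5, -300.9, 153.6]
tool_rot: [-1.57, -0.001, -0.789]
force: [-0.4, -0.0, 0.6]
width: 85.8
```

```bash
python3 - <<'E'
from h import *
c,im=snap("wrist","w15.png"); go([610,-298.5,150],45)
print(proj(c,[610,-298.5,12])); hub(c,im,(610,-298))
E
```

```text
at [ 611.7 -301.2  153.8] jaw axis deg 44.78 F [-0.3 -1.1  0.3] w 85.4 t 30.27
turn units [-0.01 -0.03  0.01]
shift units [-0.078  0.096  0.017]
[314.07038635 210.90701988]
centre [ 609.8 -291.6] resid med 5.34 notch (np.float64(101.7), 54)
  circ px [316.8 243.5] xy [ 626.7 -312.1] dist 26.5 ang -50.4
```

```bash
cat >> h.py <<'E'
def plane(c,im,ctr,z,half=60,k=4):
    """plan view of plane z round ctr: k px/mm, +x right, +y up"""
    W=[(ctr[0]+a*half,ctr[1]+b*half) for a,b in((-1,1),(1,1),(1,-1),(-1,-1))]
    S=np.float32([proj(c,[*w,z]) for w in W]); n=2*half*k
    return cv2.warpPerspective(im,cv2.getPerspectiveTransform(S,np.float32([(0,0),(n,0),(n,n),(0,n)])),(n,n),flags=2)
def circ(c,im,ctr,z,r,half=60,k=4,tol=1.2,p2=20,n=3):
    g=cv2.cvtColor(plane(c,im,ctr,z,half,k),6)
    o=cv2.HoughCircles(g,3,1,8,param1=80,param2=p2,minRadius=int((r-tol)*k),maxRadius=int((r+tol)*k))
    return [] if o is None else [(round(float(ctr[0]-half+a/k),1),round(float(ctr[1]+half-b/k),1),round(float(q/k),1)) for a,b,q in o[0][:n]]
E
python3 - <<'E'
from h import *
c=calibration("wrist"); im=cv2.imread("pics/w15.png")
for nm,z,r in(("flange",12,46),("boss",44,27),("bore",44,13.5),("mark",44,4.5)): print(nm,circ(c,im,(610,-298),z,r))
cv2.imwrite("pics/p15.png",plane(c,im,(610,-298),44))
E
```

```text
flange [(611.4, -299.4, 45.8), (611.6, -301.4, 46.8), (612.4, -297.6, 45.2)]
boss [(607.1, -295.4, 26.2)]
bore [(611.4, -299.9, 14.1)]
mark [(625.9, -313.1, 4.3)]
```

```bash
python3 - <<'E'
from h import *
c=calibration("wrist"); im=cv2.imread("pics/w15.png")
a=plane(c,im,(611,-300),44,40,5);b=plane(c,im,(611,-300),12,50,4)
cv2.imwrite("pics/p15.png",np.hstack([a,b]))
E
```

```text
(no output)
```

View pics/p15.png

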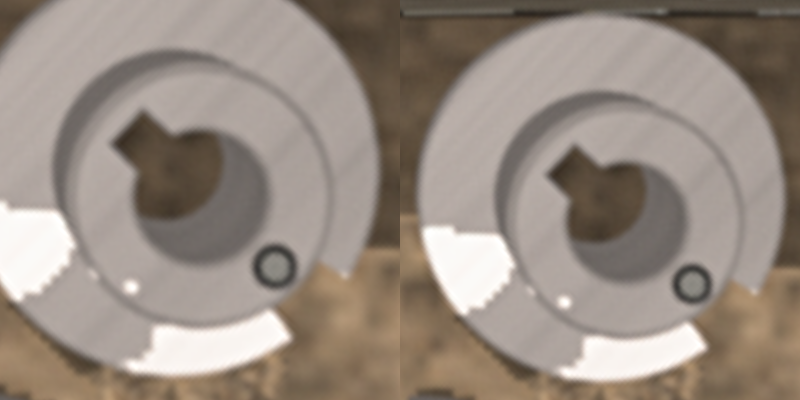

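Request:
apply_moves(targets=[[-0.037,0.9,0.027,0,0,0],[0,0.9,0,0,0,0],[0,0.9,0,0,0,0],[0,0.9,0,0,0,0],[0,0.5,0,0,0,0],[0,0.32,0,0,0,0],[0,0,0,0,0,0]])

```text
clock: 31.15
eef_pos: [610.9, -299.1, -24.3]
tool_rot: [-1.571, 0.0, -0.789]
force: [-0.2, 0.2, 0.8]
width: 85.3
```

Request:
apply_moves(targets=[[0,0,0,0,0,0],[0,0,0,0,0,0],[0,0,0,0,0,0],[0,0,0,0,0,0],[0,0,0,0,0,0]], jaw=-1)

```text
clock: 31.78
eef_pos: [612.1, -299.3, -22.6]
tool_rot: [-1.57, -0.002, -0.789]
force: [-0.6, -0.8, 6.1]
width: 52.3
```

```bash
python3 - <<'E'
from h import *
c,im=snap("wrist","w16.png"); go([611.4,-299.4,-23],45)
print("mark",circ(c,im,(611,-300),44,4.5,40,5,p2=14),"bore",circ(c,im,(611,-300),44,13.5,40,5))
E
```

```text
at [ 612.1 -299.3  -22.6] jaw axis deg 44.79 F [-1.1  0.3  5.9] w 52.4 t 31.82
turn units [-0.01 -0.03  0.02]
shift units [-0.011  0.01  -0.014]
mark [(625.1, -312.9, 4.4), (616.7, -332.3, 5.5), (614.9, -335.5, 4.5)] bore [(609.7, -298.7, 13.4), (610.5, -297.3, 14.5)]
```

Request:
apply_moves(targets=[[0,-0.5,0,0,0,0],[0,-0.95,0,0,0,0],[0,-0.95,0,0,0,0],[0,-0.95,0,0,-0.985,0],[0,-0.95,0,0,-0.985,0],[0,0,0,0,-0.985,0],[0,0,0,0,-0.985,0],[0,0,0,0,-0.985,0],[0,0,0,0,-0.985,0],[-0.9,0,0.3,0,0,0],[-0.9,0,0.3,0,0,0],[-0.9,0,0.3,0,0,0]])

```text
clock: 33.33
eef_pos: [500.1, -266.8, 148.5]
tool_rot: [-1.572, 0.0, 0.036]
force: [0.3, -0.3, -3.6]
width: 52.3
```

Request:
apply_moves(targets=[[-0.9,0,0.3,0,0,0],[-0.14,0,0.9,0,0,0],[0,0,0.9,0,0,0],[0,0,0.9,0,0,0],[0,0,0.9,0,0,0],[0,0,0.9,0,0,0],[0,0,0.9,0,0,0],[0,0,0.9,0,0,0],[0,0,0.9,0,0,0],[0,0,0.9,0,0,0],[0,0,0.8,0,0,0],[0,0,0,0,0,0]])

```text
clock: 34.83
eef_pos: [446.8, 102.3, 149.0]
tool_rot: [-1.57, -0.002, 0.041]
force: [0.1, -1.0, -2.0]
width: 52.4
```

```bash
python3 - <<'E'
from h import *
c,im=snap("wrist","w17.png"); go([447.7,100.2,42],92.1)
s=read_state(); e=s["eef_pos"]; zt=e[2]+67; print("hub top z",zt)
print("mark",circ(c,im,e[:2],zt,4.5,40,5,p2=14),"bore",circ(c,im,e[:2],zt,13.5,40,5))
cv2.imwrite("pics/p17.png",plane(c,im,(448,100),12,70,4))
print("screws/pin/circles",circ(c,im,(448,100),12,3,70,4,p2=14,n=12))
E
```

```text
at [446.6 100.  148.5] jaw axis deg 92.23 F [-0.1 -0.6 -1.5] w 52.5 t 34.88
turn units [0.   0.02 0.01]
shift units [0.024 2.663 0.005]
hub top z 215.52106966781045
mark [(464.9, 102.9, 4.4), (448.1, 64.1, 4.7)] bore [(444.1, 101.3, 13.3)]
screws/pin/circles [(412.6, 130.1, 3.8), (417.1, 64.6, 3.8), (460.9, 84.6, 2.3), (482.1, 122.6, 2.0)]
```

Request:
apply_moves(targets=[[0.035,0.9,0,0,0,0],[0,0.9,0,0,0,0],[0,0.8,0,0,0,0],[0,0,0,0,0,0],[0,0,0,0,0,0]])

```text
clock: 35.5
eef_pos: [448.8, 99.0, 44.7]
tool_rot: [-1.571, -0.001, 0.035]
force: [-0.1, -0.5, -2.6]
width: 52.1
```

```bash
python3 - <<'E'
from h import *
c,im=snap("wrist","w18.png"); go([448.1,100.1,20],92.1)
e=read_state()["eef_pos"]; zt=e[2]+66.6
print("mark",circ(c,im,e[:2],zt,4.5,40,5,p2=14),"bore",circ(c,im,e[:2],zt,13.5,40,5))
print("shaft top",circ(c,im,e[:2],56,9.5,40,5,tol=3,p2=14))
E
```

```text
at [449.1  99.2  45. ] jaw axis deg 92.03 F [ 1.4  0.5 -2.7] w 52.5 t 35.55
turn units [-0.   -0.01  0.02]
shift units [-0.026  0.625  0.023]
mark [(466.8, 99.5, 4.2), (435.8, 67.5, 5.3), (430.2, 100.3, 3.6)] bore [(445.8, 97.9, 13.3)]
shaft top [(460.4, 82.1, 9.9), (463.0, 103.7, 6.5), (464.2, 121.7, 11.6)]
```

Request:
apply_moves(targets=[[-0.02,0.3,0.02,0,0,0],[0,0.3,0,0,0,0],[0,0,0,0,0,0]])

```text
clock: 35.92
eef_pos: [447.3, 100.6, 19.0]
tool_rot: [-1.57, 0.0, 0.037]
force: [0.6, 0.8, -2.5]
width: 52.3
```

Request:
apply_moves(targets=[[0,0.1,0,0,0,0],[0,0.1,0,0,0,0],[0,0,0,0,0,0]])

```text
clock: 36.3
eef_pos: [447.5, 100.5, 11.6]
tool_rot: [-1.57, -0.0, 0.037]
force: [0.9, 2.2, -3.4]
width: 52.6
```

Key engaged without load; continue past the pin.

Request:
apply_moves(targets=[[0,0.1,0,0,0,0],[0,0.1,0,0,0,0],[0,0,0,0,0,0]])

```text
clock: 36.67
eef_pos: [447.5, 100.4, 3.5]
tool_rot: [-1.57, -0.0, 0.037]
force: [2.2, 2.4, -4.1]
width: 52.4
```

Request:
apply_moves(targets=[[0,0.1,0,0,0,0],[0,0.1,0,0,0,0],[0,0.08,0,0,0,0],[0,0,0,0,0,0]])

```text
clock: 37.17
eef_pos: [447.6, 100.4, -6.5]
tool_rot: [-1.571, -0.002, 0.037]
force: [0.4, 1.0, 13.2]
width: 52.4
```

Request:
apply_moves(targets=[[0,0,0,0,0,0],[0,0,0,0,0,0],[0,0,0,0,0,0],[0,-0.5,0,0,0,0],[0,-0.9,0,0,0,0],[0,-0.9,0,0,0,0],[0,-0.9,0,0,0,0],[0,-0.8,0,0,0,0],[0,0,0,0,0,0],[0,0,0,0,0,0]], jaw=1)

```text
clock: 38.42
eef_pos: [446.6, 99.4, 151.9]
tool_rot: [-1.572, 0.001, 0.036]
force: [0.2, -0.3, 0.1]
width: 85.1
```

```bash
python3 - <<'E'
from h import *
c,im=snap("wrist","w19.png"); go([447.6,-110,210],92.1)
print("hub boss",circ(c,im,(448,100),60,27),"mark",circ(c,im,(448,100),60,4.5,40,5,p2=14),"bore",circ(c,im,(448,100),60,13.5,40,5))
s=calibration("side"); k=calibration("scene")
print("stylus top side",ray(s,(349,231),136),"scene",ray(k,(354,218),136))
E
```

```text
at [446.4  99.5 151.6] jaw axis deg 92.07 F [-0.1 -0.  -0.3] w 85.4 t 38.48
turn units [ 0.01 -0.   -0.01]
shift units [-0.162 -1.456 -5.236]
hub boss [(445.9, 98.6, 25.9)] mark [(466.1, 100.9, 4.5), (473.5, 102.9, 5.0)] bore [(445.5, 99.3, 13.5)]
stylus top side [ 416.79573377 -137.06911417] scene [ 416.87142246 -135.70636006]
```

Request:
apply_moves(targets=[[-0.13,-0.1,-0.84,0,0,0],[-0.13,-0.1,-0.84,0,0,0],[-0.13,-0.1,-0.84,0,0,0],[-0.14,-0.1,-0.84,0,0,0],[-0.14,0,-0.84,0,0,0],[-0.14,0,-0.84,0,0,0],[-0.14,0,-0.84,0,0,0],[0,0,0,0,0,0],[0,0,0,0,0,0]])

```text
clock: 39.6
eef_pos: [417.4, -135.5, 167.9]
tool_rot: [-1.569, 0.001, 0.037]
force: [0.6, -0.3, 0.8]
width: 85.6
```

```bash
python3 - <<'E'
from h import *
c,im=snap("wrist","w20.png"); go([417,-136.5,46],92.1)
print("top",circ(c,im,(417,-136),136,11,30,8,tol=2),"collar",circ(c,im,(417,-136),72,17,40,5,tol=2))
cv2.imwrite("pics/p20.png",np.hstack([plane(c,im,(417,-136),136,40,5),plane(c,im,(417,-136),66,50,4)]))
E
```

```text
at [ 417.6 -135.2  168.1] jaw axis deg 92.17 F [0.5 0.1 0.2] w 85.3 t 39.65
turn units [-0.01  0.01 -0.  ]
shift units [-0.015  3.052 -0.036]
top [(417.8, -137.3, 10.4), (416.8, -137.8, 11.5), (416.4, -136.6, 11.7)] collar [(441.7, -139.5, 16.6)]
```

View pics/p20.png

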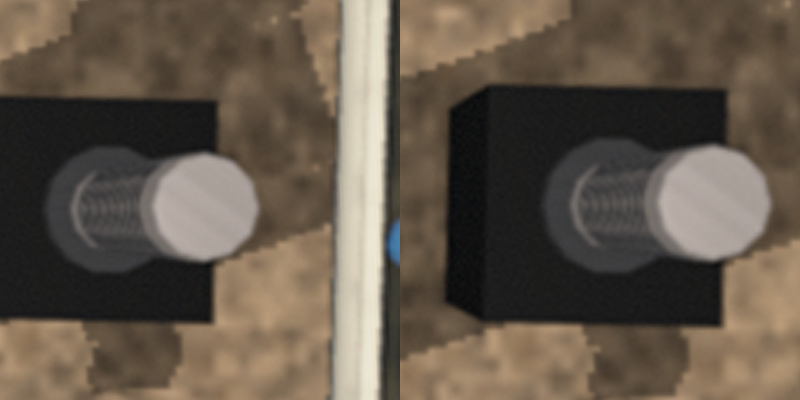

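Request:
apply_moves(targets=[[0.02,0.8,-0.057,0,0,0],[0,0.8,0,0,0,0],[0,0.8,0,0,0,0],[0,0.4,0,0,0,0],[0,0.25,0,0,0,0],[0,0,0,0,0,0]])

```text
clock: 40.4
eef_pos: [418.7, -137.7, 46.2]
tool_rot: [-1.57, 0.001, 0.038]
force: [-0.5, 0.7, -0.1]
width: 85.2
```

Request:
apply_moves(targets=[[0,0,0,0,0,0],[0,0,0,0,0,0],[0,0,0,0,0,0],[0,0,0,0,0,0],[0,0,0,0,0,0],[0,0,0,0,0,0],[0,0,0,0,0,0]], jaw=-1)

```text
clock: 41.28
eef_pos: [418.9, -138.7, 47.0]
tool_rot: [-1.571, -0.001, 0.036]
force: [-0.7, 0.6, 5.1]
width: 20.9
```

```bash
python3 - <<'E'
from h import *
go([418.3,-137.5,46],92.1)
E
```

```text
at [ 418.9 -138.7   47. ] jaw axis deg 92.07 F [-0.7  0.6  5.1] w 20.9 t 41.27
turn units [ 0. -0.  0.]
shift units [-0.014  0.024  0.03 ]
```

Request:
apply_moves(targets=[[0,-0.6,0,0,0,0],[0,-0.9,0,0,0,0],[0,-0.9,0,0,0,0],[0,-0.1,0,0,0,0],[0,0,0,0,0,0]])

```text
clock: 41.9
eef_pos: [418.1, -139.0, 146.2]
tool_rot: [-1.571, 0.001, 0.036]
force: [-0.3, -0.1, -0.3]
width: 20.7
```

Request:
apply_moves(targets=[[0.136,0,0.86,0,0,0],[0.136,0,0.86,0,0,0],[0.136,0,0.86,0,0,0],[0.136,0,0.86,0,0,0],[0.136,0,0.86,0,0,0],[0.136,0,0.86,0,0,0],[0.136,0,0.86,0,0,0],[0.136,0,0.86,0,0,0],[0.136,0,0.86,0,0,0],[0.136,0,0.86,0,0,0],[0.136,0,0.86,0,0,0],[0.136,0,0.86,0,0,0]])

```text
clock: 43.4
eef_pos: [468.1, 276.7, 144.6]
tool_rot: [-1.573, 0.003, 0.037]
force: [0.7, 0.1, 0.2]
width: 20.9
```

Request:
apply_moves(targets=[[0.136,0,0.86,0,0,0],[0.136,0,0.86,0,0,0],[0.136,0,0.86,0,0,0],[0,0.4,0,0,0,0],[0,0.4,0,0,0,0],[0,0.4,0,0,0,0],[0,0,0,0,0,0],[0,0,0,0,0,0]])

```text
clock: 44.4
eef_pos: [481.8, 379.9, 98.7]
tool_rot: [-1.571, -0.0, 0.036]
force: [0.5, 0.2, -1.1]
width: 20.8
```

```bash
python3 - <<'E'
from h import *
c,im=snap("wrist","w21.png"); go([481.3,380.8,86],92.1)
e=read_state()["eef_pos"]
print("marks",circ(c,im,(481,380),45,4.5,25,8,p2=12),"tip px",proj(c,[e[0],e[1],e[2]-41]),"long",circ(c,im,(477,252),45,4.5,25,8,p2=12))
E
```

```text
at [481.9 380.2  99.1] jaw axis deg 92.05 F [-0.1  0.6 -0.7] w 21.0 t 44.45
turn units [-0.01 -0.01  0.01]
shift units [-0.016  0.328  0.016]
marks [(478.8, 380.7, 4.1), (477.8, 380.6, 4.6), (478.7, 381.8, 5.0)] tip px [314.22711292 252.25392048] long [(476.8, 251.4, 5.6), (476.4, 250.4, 4.6), (477.7, 250.9, 4.6)]
```

```bash
python3 - <<'E'
from h import *
c=calibration("wrist"); s=read_state()
def E(p,y):
    y=np.radians(y); z=np.array([np.cos(y),np.sin(y),0]); Y=np.array([0,0,-1.]); M=np.eye(4); M[:3,:3]=np.c_[np.cross(Y,z),Y,z]; M[:3,3]=p; return M
K=np.linalg.inv(E(s["eef_pos"],92.05))@c["world_from_camera"]
for f,p,y in(("w9",[479.9,380.4,144.5],88.0),("w13",[476.9,251.2,143.5],88.0)):
    d=dict(c); d["world_from_camera"]=E(p,y)@K; im=cv2.imread(f"pics/{f}.png")
    print(f,"short",circ(d,im,(480,380),45,4.5,22,8,p2=12),"long",circ(d,im,(477,252),45,4.5,22,8,p2=12) if f=="w13" else "")
    print(d["world_from_camera"][:3,3])
im=cv2.imread("pics/w21.png")
g=cv2.cvtColor(plane(c,im,(480,380),45,20,4),6); print(g[::6,::6])
E
```

```text
w9 short [(478.1, 380.3, 5.4), (479.1, 380.3, 4.7), (477.1, 380.4, 4.7)] long 
[397.95531531 382.3764101  322.12685237]
w13 short [(478.3, 380.4, 5.6), (477.6, 379.6, 4.9), (477.4, 381.1, 5.0)] long [(476.2, 251.2, 3.9), (477.2, 251.2, 4.6), (475.1, 251.1, 4.6)]
[394.95531531 253.1764101  321.12685237]
[[167 171 136 100 103 102 103 103 102 103 103 102 102 101 102 102 101 101
  101 101 102 101 101 101 102 101 101]
 [169 152 111 103 103 102 102 103 102 102 102 101 102 103 103 102 100 102
  102 102 102 102 102 101 102 100 101]
 [168 143  99 102 100 102 102 102 100 100 101 102 101 100 100 100 101 100
  101 102 101 101 101 101 102 101 101]
 [218 215 215 216 182 131 129 127 127 130 129 122 118 117 120 120 113 111
  107 109 114 111 105 101 101 107 104]
 [229 231 231 232 201 141 147 146 146 146 145 146 146 144 144 142 144 144
  143 142 141 140 141 139 139 141 107]
 [230 230 230 232 206 142 146 147 146 145 146 146 145 145 146 145 144 144
  144 144 144 143 143 144 144 123  45]
 [234 234 233 234 215 143 150 149 149 148 149 148 149 147 148 147 147 147
  146 146 146 145 146 145 146  73  41]
 [233
[... 1555 characters left out ...]
 142 142 143 100  39]
 [231 231 233 232 232 214 194 146 145 144 145 144 142 143 143 143 142 143
  142 142 142 141 141 140 142 135  72]
 [174 147 170 176 185 172 126 132 135 137 137 136 137 139 138 139 140 143
  141 142 140 141 142 140 140 143 126]
 [109 111  87  79  82  85  85  84  82  81  81  84  87  87  90  94  90  93
   94  93  96 102 102 110 105 107 114]
 [168 166 127 103 102 101 102  98 100  99  99 100  98  99  97  95  96  93
   94  92  93  93  91  91  86  86  89]
 [172 135 101 104 104 103 104 103 102 103 103 104 103 102 104 103 103 104
  103 101 102 102 103 102 102 102 102]
 [172 138 100 104 104 102 102 103 103 104 102 103 102 103 103 103 103 102
  101 101 101 101 102 102 102 101 102]]
```

Request:
apply_moves(targets=[[-0.06,0,0.02,0,0,0],[0,0.2,0,0,0,0],[0,0,0,0,0,0],[0,0,0,0,0,0]])

```text
clock: 44.95
eef_pos: [479.0, 380.7, 90.4]
tool_rot: [-1.571, 0.0, 0.036]
force: [1.1, -0.6, -1.0]
width: 20.6
```

```bash
python3 - <<'E'
from h import *
c,im=snap("wrist","w22.png"); go([479.4,380.9,86],92.1)
g=cv2.cvtColor(plane(c,im,(480,380),45,15,4),6); print(g[24:96:4,16:110:4])
E
```

```text
at [479.1 380.8  90.5] jaw axis deg 92.08 F [-0.5 -0.5 -1.3] w 20.8 t 45.0
turn units [-0. -0.  0.]
shift units [0.007 0.113 0.002]
[[149 149 150 150 150 150 149 149 150 149 150 150 150 149 149 149 149 150
  149 149 149 104  41  41]
 [145 147 144 145 144 144 145 146 145 146 147 145 146 145 145 145 145 146
  145 147 147  94  39  44]
 [143 142 143 144 142 144 143 143 145 143 143 143 144 142 142 142 142 141
  142 143 133  76  39  47]
 [141 140 142 142 142 141 143 127 104  93  91 100 127 142 143 141 141 141
  141 142 116  52  41  51]
 [142 142 141 141 142 145 125  67  42  54  57  53  55  91 131 142 139 134
  134 131  97  46  42  56]
 [143 143 142 144 145 122  57  52 107 132 134 121  87  66  98 112 106 103
  102 100  69  40  44  59]
 [141 142 142 143 133  71  50 113 140 142 136 116 100  95  95  93  93  93
   96  91  50  38  48  61]
 [140 140 140 142 111  41  94 144 143 135 115  96  94  96  94  95  94  96
   96  85  46  42  50  63]
 [141 142 141 143 112  44 104 145 138 112  96  96  97  96  97  97  97  98
   98  86  47  39  51  64]
 [143 143 142 146 117  46  97 142 137 103  92  98  98  98  98  97  97  96
   99  93  50  38  47  63]
 [144 143 144 145 126  54  81 145 142 114  93  95  96  98  96  97  96  98
   99  96  59  37  46  59]
 [143 143 144 144 142  94  47 105 141 135 106  98  97  96  95  97  97  97
   98  97  70  41  42  55]
 [144 144 143 144 144 132  78  46  87 119 112  94  88  93  94  94  95  94
   95  97  75  42  40  52]
 [143 143 142 144 144 146 136  91  48  46  48  53  81 113 114 113 113 111
  111 113  99  50  38  49]
 [143 143 143 143 143 143 145 141 124 114 113 122 134 143 142 140 140 140
  139 142 136  65  37  45]
 [144 143 141 143 142 143 142 143 143 145 144 145 143 142 141 143 141 141
  142 143 140  85  39  44]
 [143 143 144 143 144 143 143 143 143 143 143 143 142 142 143 141 142 141
  141 143 141  92  40  41]
 [145 144 144 144 144 144 144 143 143 142 145 142 143 143 142 142 143 143
  143 143 142 105  46  38]]
```

Request:
apply_moves(targets=[[0,0.05,0,0,0,0],[0,0.05,0,0,0,0],[0,0.03,0,0,0,0],[0,0,0,0,0,0]])

```text
clock: 45.5
eef_pos: [479.2, 380.8, 85.9]
tool_rot: [-1.571, -0.001, 0.036]
force: [-0.4, -0.9, 4.4]
width: 20.2
```

Request:
apply_moves(targets=[[0,0,0,0,0,0],[0,-0.35,0,0,0,0],[0,-0.35,0,0,0,0],[-0.043,0,-0.81,0,0,0],[-0.043,0,-0.81,0,0,0],[-0.043,0,-0.81,0,0,0],[-0.044,0,-0.8,0,0,0],[0,0.3,0,0,0,0],[0,0.22,0,0,0,0],[0,0,0,0,0,0],[0,0,0,0,0,0]])

```text
clock: 46.88
eef_pos: [476.7, 252.7, 92.6]
tool_rot: [-1.57, -0.0, 0.038]
force: [-0.8, -0.1, -0.9]
width: 20.2
```

```bash
python3 - <<'E'
from h import *
c,im=snap("wrist","w23.png"); go([477,251.5,86],92.1)
g=cv2.cvtColor(plane(c,im,(477,251),45,15,4),6); print(g[20:100:4,12:100:4])
E
```

```text
at [476.8 252.5  92.7] jaw axis deg 92.15 F [-0.9 -0.6 -1.7] w 20.6 t 46.92
turn units [-0.01  0.01  0.  ]
shift units [ 0.004  0.168 -0.026]
[[166 166 166 165 165 164 165 165 165 166 164 165 164 164 164 164 164 163
  164 163 163 165]
 [167 167 166 168 167 166 166 165 166 166 166 164 165 165 165 165 165 164
  164 165 163 163]
 [168 170 169 166 168 167 167 168 166 166 166 167 165 165 166 166 165 166
  164 165 165 164]
 [168 168 169 168 168 168 168 168 168 169 168 171 171 169 168 167 167 166
  168 166 165 168]
 [166 166 166 166 165 165 165 167 169 168 158 152 147 149 162 169 166 166
  164 159 156 155]
 [164 164 163 164 163 163 165 165 153 114  66  53  56  67 104 143 135 125
  122 117 115 114]
 [164 164 164 164 163 164 166 149  83  47  84 115 122 103  98 109 108 106
  106 107 109 108]
 [164 163 163 163 165 165 161 102  52 121 160 161 143 117 109 109 107 109
  108 110 110 106]
 [164 165 163 163 164 166 149  65  87 155 164 151 120 109 110 111 110 110
  112 110 111 111]
 [164 165 164 164 164 165 134  57 121 164 161 138 109 108 112 112 112 112
  111 111 112 114]
 [166 165 165 166 165 166 12
[... 202 characters left out ...]
7 163 160 147 122 107 108 108
  108 109 110 112]
 [164 164 163 163 162 163 163 118  52  86 142 158 156 147 109  77 111 127
  127 123 124 126]
 [163 162 163 163 162 162 163 160 116  56  58  78  78  64  63  89 144 158
  157 156 155 157]
 [163 163 163 163 162 162 162 165 160 133 104  87  83  99 134 158 163 161
  160 160 161 160]
 [163 163 163 163 163 163 162 163 163 166 166 165 166 165 165 163 161 161
  160 160 160 159]
 [165 164 164 165 163 164 164 163 164 163 164 164 164 164 162 163 161 161
  161 161 160 161]
 [166 165 164 165 165 165 165 164 164 164 164 162 164 163 162 163 163 163
  162 162 162 161]
 [165 166 165 164 164 164 164 164 164 165 164 163 163 164 164 163 163 163
  163 162 161 162]]
```

Request:
apply_moves(targets=[[0,0.05,-0.015,0,0,0],[0,0.05,0,0,0,0],[0,0.05,0,0,0,0],[0,0.03,0,0,0,0],[0,0,0,0,0,0]])

```text
clock: 47.55
eef_pos: [477.0, 250.8, 85.8]
tool_rot: [-1.571, -0.001, 0.036]
force: [-0.4, -0.6, 4.1]
width: 20.9
```

Request:
apply_moves(targets=[[0,0,0,0,0,0],[0,-0.5,0,0,0,0],[0,-0.5,0,0,0,0],[-0.095,0,-0.93,0,0,0],[-0.095,0,-0.93,0,0,0],[-0.095,0,-0.93,0,0,0],[-0.095,0,-0.93,0,0,0],[0,0.25,0,0,0,0],[0,0.2,0,0,0,0],[0,0,0,0,0,0],[0,0,0,0,0,0]])

```text
clock: 48.92
eef_pos: [467.1, 102.8, 107.3]
tool_rot: [-1.57, -0.0, 0.038]
force: [-0.3, 1.5, -1.2]
width: 20.6
```

```bash
python3 - <<'E'
from h import *
c,im=snap("wrist","w24.png"); go([467.2,101.6,101],92.1)
g=cv2.cvtColor(plane(c,im,(467,101),60,15,4),6); print(g[20:100:4,12:104:4])
E
```

```text
at [467.2 102.6 107.4] jaw axis deg 92.17 F [ 0.5  0.  -1.3] w 20.4 t 48.98
turn units [-0.    0.01  0.  ]
shift units [-0.001  0.161 -0.026]
[[170 179 184 182 180 183 183 185 185 185 186 187 188 179 159 171 182 183
  185 187 189 175 104]
 [154 167 180 183 181 182 183 185 186 186 187 186 187 187 169 166 183 186
  187 176 160 141  91]
 [131 153 171 183 180 182 182 185 186 187 187 186 189 189 177 161 159 145
  128 101  77  68  64]
 [118 130 159 175 182 181 183 185 186 186 186 186 188 189 184 162 122  94
   95  92  86  76  65]
 [116 120 144 166 178 182 183 185 186 187 187 188 190 189 190 173 143 114
  114 113 111 103  83]
 [117 118 124 150 171 182 184 186 189 190 188 188 188 191 184 156 124 107
  105 105 105 108  98]
 [118 119 118 139 164 178 184 188 178 144  87  75  85 121 123 104 102 101
  103 104 104 105  96]
 [114 118 119 128 154 173 187 173  92  48  68  98  81  91 102 102 103 103
  104 103 105 104  86]
 [113 119 119 123 147 170 183 133  49 109 149 148 117 105 105 105 105 106
  105 105 107 107  93]
 [110 117 119 120 140 165 171  90  71 149 158 144 108 103 105 105 105 105
  106 105 1
[... 282 characters left out ...]
103 105 105 107 105]
 [114 118 119 119 136 164 182 171 109  49  71  92  86  60 103 164 150 112
   86  85  90  90  91]
 [116 118 120 120 142 165 182 187 180 140  89  74  89 118 171 194 172 126
   68  62  66  66  68]
 [118 119 119 122 151 169 183 187 190 191 187 188 189 192 193 191 167 122
   72  60  59  58  61]
 [119 119 119 127 158 176 183 185 188 189 190 190 190 191 191 187 164 147
  136 120 113 108 102]
 [118 118 120 136 163 180 182 185 187 187 188 187 186 189 192 182 162 175
  190 190 191 187 175]
 [116 116 126 151 173 183 183 184 187 187 187 188 188 189 191 179 162 177
  186 187 188 189 183]
 [115 120 143 165 180 183 183 184 186 187 188 186 187 190 190 174 165 181
  185 186 186 187 173]]
```

Request:
apply_moves(targets=[[-0.015,0.05,-0.015,0,0,0],[0,0.05,0,0,0,0],[0,0.05,0,0,0,0],[0,0.03,0,0,0,0],[0,0,0,0,0,0]])

```text
clock: 49.6
eef_pos: [466.9, 101.0, 100.7]
tool_rot: [-1.571, -0.001, 0.036]
force: [-1.2, -0.2, 5.7]
width: 20.7
```

Request:
apply_moves(targets=[[0,0,0,0,0,0],[0,-0.6,0,0,0,0],[0,-0.63,0,0,0,0],[-0.203,0,-0.848,0,0,0],[-0.203,0,-0.848,0,0,0],[-0.203,0,-0.848,0,0,0],[-0.203,0,-0.848,0,0,0],[-0.203,0,-0.848,0,0,0],[-0.203,0,-0.848,0,0,0],[-0.203,0,-0.848,0,0,0],[0,0,0,0,0,0],[0,0,0,0,0,0]])

```text
clock: 51.1
eef_pos: [418.5, -137.8, 149.4]
tool_rot: [-1.57, -0.0, 0.036]
force: [-0.1, 1.3, -0.9]
width: 20.6
```

```bash
python3 - <<'E'
from h import *
go([418.7,-138,47],92.1)
E
```

```text
at [ 418.5 -137.8  149.4] jaw axis deg 92.09 F [-0.1  1.3 -0.9] w 20.6 t 51.1
turn units [-0. -0.  0.]
shift units [ 0.003  2.559 -0.007]
```

Request:
apply_moves(targets=[[0,0.8,0,0,0,0],[0,0.8,0,0,0,0],[0,0.6,0,0,0,0],[0,0.2,0,0,0,0],[0,0.1,0,0,0,0],[0,0.06,0,0,0,0],[0,0,0,0,0,0]])

```text
clock: 51.98
eef_pos: [418.7, -138.5, 47.4]
tool_rot: [-1.571, -0.001, 0.036]
force: [-0.8, -0.2, -0.4]
width: 20.6
```

```bash
python3 - <<'E'
from h import *
go([418.7,-138,46.5],92.1)
E
```

```text
at [ 418.7 -138.5   47.4] jaw axis deg 92.08 F [-0.8 -0.2 -0.4] w 20.6 t 51.98
turn units [ 0.   -0.    0.01]
shift units [0.    0.021 0.013]
```

Just about resting; lower 1 mm, release, and withdraw upward.

Request:
apply_moves(targets=[[0,0.03,0,0,0,0],[0,0,0,0,0,0]])

```text
clock: 52.22
eef_pos: [418.8, -138.6, 46.9]
tool_rot: [-1.572, -0.001, 0.036]
force: [-1.8, 0.1, 10.7]
width: 20.9
```

Request:
apply_moves(targets=[[0,0,0,0,0,0],[0,0,0,0,0,0],[0,0,0,0,0,0],[0,0,0,0,0,0],[0,0,0,0,0,0],[0,0,0,0,0,0],[0,-0.4,0,0,0,0],[0,-0.9,0,0,0,0],[0,-0.9,0,0,0,0],[0,-0.9,0,0,0,0],[0,0,0,0,0,0],[0,0,0,0,0,0]], jaw=1)

```text
clock: 53.72
eef_pos: [417.7, -138.7, 169.2]
tool_rot: [-1.571, 0.001, 0.036]
force: [0.3, 0.0, -0.3]
width: 85.5
```

```bash
python3 - <<'E'
from h import *
c,im=snap("wrist","w25.png"); go([418.7,-138,168],92.1)
print("top",circ(c,im,(418,-137),136,11,30,8,tol=2)[:3])
k,a=snap("scene","s1.png"); b=cv2.imread("pics/scene0.png"); k2,a2=snap("side","d1.png"); b2=cv2.imread("pics/side0.png")
# image change at the bystanders and the other hubs (static cameras)
for nm,p in(("jar",(573,188,36)),("tape",(545,-540,10)),("hub_c",(455,-296,20)),("hub_a",(565,-398,20))):
    for t,K,A,B in(("scene",k,a,b),("side",k2,a2,b2)):
        u,v=proj(K,p).astype(int); w=A[v-18:v+18,u-18:u+18].astype(int)-B[v-18:v+18,u-18:u+18]; print(nm,t,(u,v),abs(w).mean().round(1),end=" | ")
u,v=171,336; print("stopper scene",abs(a[v-10:v+10,u-10:u+10].astype(int)-b[v-10:v+10,u-10:u+10]).mean().round(1))
E
```

```text
at [ 417.4 -138.5  168.8] jaw axis deg 92.07 F [1.  0.8 0.2] w 85.8 t 53.77
turn units [-0.   -0.   -0.01]
shift units [0.034 0.021 0.012]
top [(417.6, -139.6, 10.6), (416.7, -139.1, 11.2), (415.8, -140.3, 12.5)]
jar scene (np.int64(231), np.int64(282)) 1.5 | jar side (np.int64(228), np.int64(226)) 13.7 | tape scene (np.int64(399), np.int64(160)) 22.4 | tape side (np.int64(496), np.int64(246)) 4.4 | hub_c scene (np.int64(376), np.int64(210)) 3.4 | hub_c side (np.int64(409), np.int64(261)) 7.9 | hub_a scene (np.int64(368), np.int64(177)) 60.4 | hub_a side (np.int64(443), np.int64(238)) 42.8 | stopper scene 1.8
```

```bash
python3 -c "
from cell import *
print(finish_job())"
```

```text
the job is handed in; nothing more can be done
None
```

The job is handed in after about 54 s of the 210 s allowed. As far as my checks show, all of it was done in the order asked.

- **Hub:** The drive pin stood opposite the key, so I fitted hub_b, turned to the stand's yaw of about 4°. It came home with its top at 60 mm.
- **Blocks:** I found only the 60 mm and 84 mm blocks. I took the 72 mm block as absent, without a dedicated search for it. Both were pushed down until they met the pocket floor, and the touches found their tops at 45 mm, as they should be when seated.
- **Touches:** Short block, long block, then the hub circle. Each gave 4–6 N of contact. The camera check just above each circle showed the tip within about 1 mm of its centre.
- **Stylus:** It is back upright in the holder, and its top reads within about 2 mm of where it was.

**Checks that failed or disagreed:**
- The fingertips turned out to be about 37 mm behind the reported tool point. My first grasp of the short block closed on nothing because of this, and I allowed for the offset from then on.
- My automatic check on the seated short block picked up the wrong outline, so I relied on its ring position and the touch height instead.
- Camera and arm readings differed by 1–2.5 mm in x, so I set the touch positions by the camera.
- Comparing start and end pictures, the jar and stopper look unmoved in the scene view, and the tape only in the side view. The jar's side view and the tape's scene view had changed, which I put down to the arm being in view but did not confirm.
- hub_a had moved about 3 cm without my going near it, probably the announced knock.

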